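# Load a bearing flange on the tilted drilling fixture and make its switch

## Task

Load the undrilled bearing flange (the one without bolt holes) on the sloping bed of the drilling fixture: carry it there, lay it down flat while you still hold it (do not drop it), and bring it fully home, one long edge flush on the dark bottom rail and one short edge against the dark side stop, so that its lower edge presses in the red-rollered switch lever. Then let go and move clear, leaving the drilled flange, the slope of the bed and everything else on the table as they are.

Things in the scene. Friction and masses are not known exactly. Their poses are not given: they have to be found in the camera images.
- blank_center (a point): The undrilled aluminium bearing flange, 0.4 to 0.63 kg, lying flat on the table: a plate 90 (x) x 120 (y) x 14 mm without bolt holes, with an upright round hub on its middle. This point is on the hub's axis, 29 mm above the plate's underside. z: hub axis, up; x: along the 90 mm side; y: along the 120 mm side. Symmetrical: either long edge may go on the rail.
- blank_hub (a point): Middle of the hub's top on the undrilled flange, 58 mm above the plate's underside. The hub is the place to grip: 52 mm in diameter, straight-sided from 20 to 58 mm above the underside (a small sloping fillet at its foot), with a bore 35 mm wide and 34 mm deep in its top. The plate's upper face is 14 mm above the underside.
- drilled_center (a point): The other flange, already drilled: same size and shape, but with four dark bolt holes 16 mm wide near the corners of its plate. Same point, same axes. It changes places with the undrilled one from run to run. It stays where it is.
- seat (a point): Point on the face of the fixture's sloping steel bed, under the hub axis of a flange that is fully home (its centre is then 29 mm along z from here, its x and y parallel to these, either way round). x: up the slope; y: along the bottom rail, to the robot's left; z: square out of the bed. The bed leans 22 to 33 deg towards the robot, clamped firmly. Its face runs from x = -45 to +95, y = -90 to +90 mm.
- rail (a point): Foot of the bottom rail's face at its middle, on the bed's face, 45 mm down-slope of the seat; same axes as the seat. The rail is two dark steel blocks, 14 mm tall above the bed and 12 mm thick, from y = -62 to -18 and from 18 to 62 mm, with the switch lever in the gap between them.
- stop (a point): Foot of the side stop's face at its middle, 60 mm to the right (-y) of the seat; same axes as the seat. The stop is a dark steel block 48 mm long up the slope (from x = -40 to 8 mm of the seat), 14 mm tall above the bed. Nothing else but rail, stop and roller stands above the bed's face.
- fixture: The drilling fixture; origin at the middle of its underside. Pale green foot 220 x 226 x 18 mm, bolted down, and two pale green cheeks 105 mm left and right of its middle, up to 152 mm above the table, which carry the sloping bed between them. The bed's high end reaches about 175 mm above the table.
- roller (a point): Centre of the red roller (14 mm across, 14 mm wide) on the tip of the switch lever, in the gap of the bottom rail, 6 mm above the bed's face. With the lever free the roller stands out 8 mm up-slope of the rail's face. The flange's edge pushes it down the slope.
- switch_lever (a joint): Angle of the hinged lever of the part-present limit switch (rad): 0 free, about 0.22 with a flange fully home on the rail; the switch is made above 0.13. Its spring gives about 0.6 N at the roller when free and 1.2 N when home; the weight and friction of a flange lying home keep it pressed.
- hammer: Hammer with a pale wooden handle, 220 mm long, lying near the robot; origin at its underside. To be left alone.
- swarf_brush: Wooden-handled swarf brush, 200 mm long, lying; origin at its underside. To be left alone.
- screwdriver: Screwdriver with an amber handle, 200 mm long, lying towards the back; origin at its underside. To be left alone.
- tube: Bright steel tube standing on end, 52 mm across, 190 mm tall; origin at its underside. To be left alone.
- spray_can: Orange spray can with a red cap, 66 mm across, 190 mm tall, standing at the left; origin at its underside. To be left alone.
- v_block: Dark steel V-block, 75 x 45 x 46 mm, towards the back; origin at its underside. To be left alone.
Mind the look-alikes: they are no part of the job. What is shaped like the part that bears blank_center but blue is not meant.

How it is judged:
On the way:
1. the undrilled flange lies flat on the sloping bed while the gripper still holds it (angle between the z axis of blank_center and the z axis of seat, either way round below 0.08 rad and contact force between blank and the fingers above 1 N and contact force between blank and fixture above 0.3 N and z of blank_center in the frame of seat between 0.024 and 0.034 m), for 0.1 s.
At the end, for the whole second after the job is handed in: The undrilled flange lies at rest, let go, flat on the bed (within 0.08 rad and 4 mm), long edge parallel to the bottom rail (0.06 rad) and within 4 mm of it, short edge within 5 mm of the side stop, and the switch lever is pressed in beyond 0.13 rad (value of joint switch_lever above 0.13 rad and angle between the z axis of blank_center and the z axis of seat, either way round below 0.08 rad and angle between the x axis of blank_center and the x axis of seat, either way round below 0.06 rad and linear speed of blank below 0.01 m/s and x of blank_center in the frame of seat between -0.004 and 0.004 m and y of blank_center in the frame of seat between -0.004 and 0.005 m and z of blank_center in the frame of seat between 0.025 and 0.033 m); the robot touches nothing.
It fails at once if the drilled flange is moved by more than 20 mm (distance of drilled_center from where it was at the start of the episode above 0.02 m).
It fails at once if the bed's slope is changed (the bed moves by more than 6 mm) (distance of seat from where it was at the start of the episode above 0.006 m).
It fails at once if a bystander is shoved or knocked over (moved by more than 30 mm) (distance of any of hammer, swarf_brush, screwdriver, tube, spray_can, v_block from where it was at the start of the episode above 0.03 m).
It also fails if it takes over 42 s, if anything falls off the work surface, if the arm or the gripper's body presses on something with over 40 N, if the wrist force passes 120 N, or if a joint passes its speed limit or range.

## Robot

A 7-joint arm with a two-finger parallel gripper is mounted at the origin on the work surface. World frame = base frame: x ahead of the robot, y to its left, z up, the work surface at z = 0. Lengths are in m, angles in rad, forces in N, time in s.
With the tool pointing down it reaches from about 0.35 to 0.9 m from the base axis. Payload 8.1 kg.
Tool frame: the origin (TCP) lies midway between the tips of the shut fingers; the grasp point (between the pads) lies 19 mm behind it; x points along the fingers, z is the direction in which the jaws open and shut, and the axes are right-handed (so a half turn about x gives the same grasp; the last joint's range is limited). The gripper opens to 92 mm and grips with 3 to 60 N. Pads are 19 mm wide; open, the fingers measure 130 mm over their backs; the gripper's body (75 mm by 190 mm) begins 47 mm behind the grasp point.
Start: joints at [1.194, 0.434, 0.025, 1.573, -0.012, 1.134, -0.075], TCP at [0.169, -0.602, 0.189] pointing down, gripper open.
Joint ranges: [-2.62, 2.62], [-0.44, 2.09], [-1.27, 1.32], [0.08, 2.57], [-1.32, 4.46], [0.12, 2], [-2.74, 2.74]. Speed limits (rad/s): [2.22, 2.22, 3.01, 3.01, 3.14, 3.14, 3.14].

## Interface

Orientations are given as a rotation vector (axis times angle).
In Python, from cell import arm gives the robot as it stands. The module is installed in compiled form; this text tells all that it offers.
- The arm moves only by the tool move_arm, never from a script. Its argument "steps" is text: rows parted by semicolons, each of 5 numbers parted by spaces: the shift along the tool's x, y, z in m, then the turn about the tool's x in rad, then the closure in counts, from 0 (fully open) to 255 (shut). A call has 1 to 10 rows; each row is the pose to reach, as a shift and turn from the pose commanded when the call began, along the tool's axes at that moment; what a row does not reach only later rows make up. A row lasts 1/12 s, in which the tool goes at most 41.7 mm and 7.16 degrees, less where a joint would pass 70% of its speed; a pose out of reach is approached as far as the arm can. A call with a gripper value outside its range is refused whole. The fingers move at their own pace and stop on an object; "squeeze" is the grip in N (left out, the last holds). Time passes only in rows, so rows that repeat a pose let the fingers close. It gives the time, the measured TCP pose, the force and the opening at its end, in the units of the state.
- arm.observe(): the state, without advancing time (a new reading comes with each control period).
- arm.get_image(name): name is "side" or "top" or "wrist"; returns a dict with "img" (480x640x3 uint8, blue, green, red), "z_map" (480x640 float32, m along the optical axis (not along the pixel's ray), 0 where there is no reading), "vfov" (degrees; the focal length in pixels is half the picture's height over the tangent of half this angle, whatever the lens; pixels are square), "cx", "cy" (the principal point, pixels), "extrinsics" (4x4, takes a point from camera to world coordinates). Camera axes: x right, y up, looking along -z (the intrinsics and any distortion apply to the point x, -y, -z); pixel columns grow to the right and rows downward; lengths in m; the calibration is good to about 2 mm. A picture is of the moment at which its call begins.
- arm.sign_off(): hands the job in, once; it reports no verdict.
The state is a dict: "clock": time; "joints": joint angles; "dq": joint speeds; "joint_efforts": joint torques, N m; "position": TCP position; "ee_rot": TCP orientation; "force": force on the tool from outside, world axes, zero at the start; "ft_torque": the same for the moment, N m; "width": opening from 0.0 (shut) to 1.0 (fully open).
Only numpy, scipy, OpenCV 4.12 (cv2) and the standard library are available. Lean on these libraries where they do the work, as an engineer would, in place of code of your own. Each camera call takes 0.05 s, during which the arm holds its last target.

## Working session

There is one attempt and no reset: what is moved stays moved. The work goes in short steps, Python scripts to look and compute and a tool call to move; the robot and the scene stay as the last step left them, time stands still between calls to the robot, and variables do not carry over. Pictures are saved under pics/ and viewed, and the job is handed in when it is done.

Besides the shell and the picture viewer there is one more tool, called after "Request:" by a JSON object that holds its "op" and its "data", one argument or row to a line. move_arm: Moves the arm, as the interface text tells. Its arguments: {"type":"object","properties":{"steps":{"type":"string"},"squeeze":{"type":"number"}},"required":["steps"]}

```bash
mkdir -p pics; python3 - <<'E'
from cell import arm
import cv2,numpy as np
print(arm.observe())
for n in ["side","top","wrist"]:
    d=arm.get_image(n); cv2.imwrite(f"pics/{n}0.png",d["img"]); np.savez(f"{n}0.npz",**d)
    print(n,d["vfov"],d["cx"],d["cy"],d["extrinsics"].round(4).tolist(),{k for k in d}, (d["z_map"]==0).mean())
E
```

```text
{'clock': 0.0, 'joints': array([ 1.19437921,  0.43522895,  0.02497678,  1.57407132, -0.01160505,
        1.13400416, -0.07508594]), 'dq': array([ 8.76635665e-05,  1.68098403e-03,  1.99144670e-04,  2.23938167e-03,
       -8.77619428e-04,  2.28995745e-04, -6.64215729e-04]), 'joint_efforts': array([-1.53773173e-03, -6.67863607e+01,  9.84358191e-01, -3.14468944e+01,
       -6.05731783e-02,  4.29044443e-02,  2.25053691e-04]), 'position': array([ 0.16879371, -0.60119343,  0.18805132]), 'ee_rot': array([ 1.00609347,  1.32771656, -1.00470958]), 'force': array([-0.76396178,  0.60157282, -0.53920804]), 'ft_torque': array([ 0.01653081,  0.01482846, -0.03516266]), 'width': 1.0019122088932275}
side 53.133110093104854 318.23367763558565 242.81432013806364 [[-0.9587, 0.1613, -0.2342, 0.265], [-0.2842, -0.5237, 0.8031, 0.9738], [0.0068, 0.8365, 0.548, 0.728], [0.0, 0.0, 0.0, 1.0]] {'vfov', 'extrinsics', 'cy', 'img', 'cx', 'z_map'} 0.004182942708333333
top 47.98807445217911 313.2164406033567 231.66974350900705 [[0.0044, 0.9955, -0.0944, 0.4499], [-0.9997, 0.0021, -0.0246, 0.0988], [-0.0243, 0.0945, 0.9952, 1.1841], [0.0, 0.0, 0.0, 1.0]] {'vfov', 'extrinsics', 'cy', 'img', 'cx', 'z_map'} 0.004156901041666667
wrist 59.57553545802193 321.9696294012929 236.3376157871302 [[0.2709, 0.9305, 0.2466, 0.2353], [-0.9626, 0.2622, 0.068, -0.5832], [-0.0014, -0.2558, 0.9667, 0.3848], [0.0, 0.0, 0.0, 1.0]] {'vfov', 'extrinsics', 'cy', 'img', 'cx', 'z_map'} 0.003961588541666667
```

View pics/top0.png

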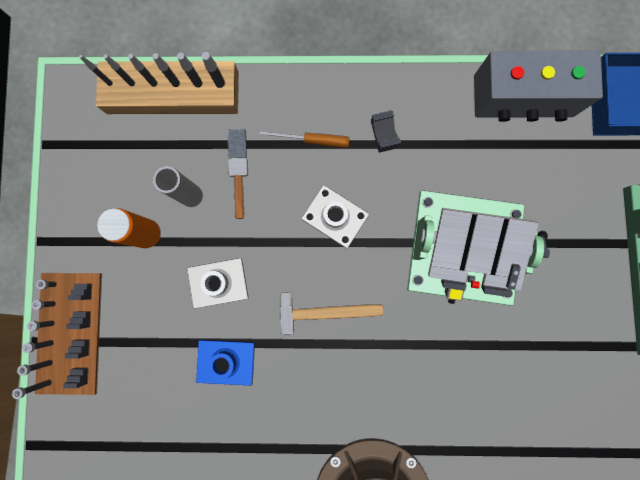

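View pics/side0.png

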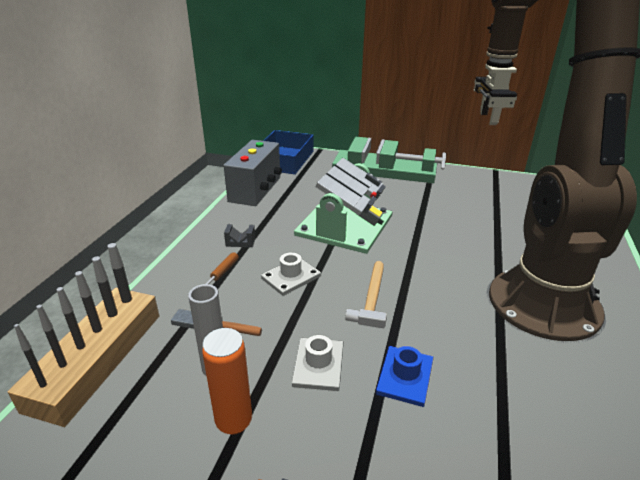

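View pics/wrist0.png

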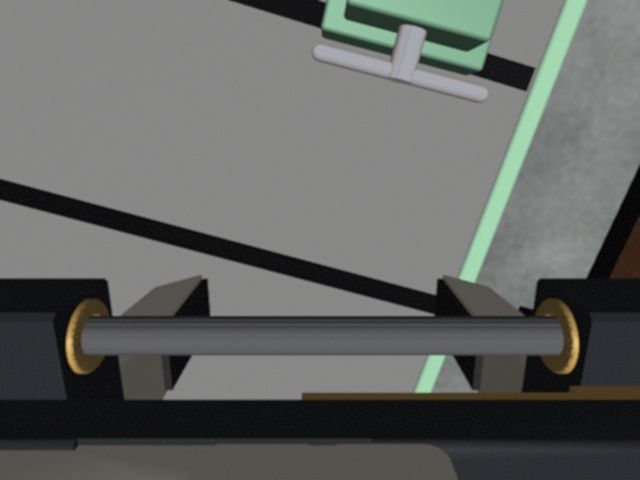

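```bash
cat > h.py <<'E'
import numpy as np,cv2
from scipy.spatial.transform import Rotation as R
def load(f): return dict(np.load(f))
def K(d):
    f=d["img"].shape[0]/2/np.tan(np.radians(float(d["vfov"]))/2); return f,float(d["cx"]),float(d["cy"])
def cloud(d):
    f,cx,cy=K(d); v,u=np.mgrid[0:480,0:640]; z=d["z_map"]
    P=np.stack([(u-cx)/f*z,-(v-cy)/f*z,-z],-1); E=d["extrinsics"]
    W=P@E[:3,:3].T+E[:3,3]; W[z==0]=np.nan; return W
def proj(d,p):
    f,cx,cy=K(d); E=d["extrinsics"]; q=(np.asarray(p)-E[:3,3])@E[:3,:3]
    return np.stack([cx+f*q[...,0]/-q[...,2],cy-f*q[...,1]/-q[...,2]],-1)
E
python3 - <<'E'
from h import *
from cell import arm
s=arm.observe(); M=R.from_rotvec(s['ee_rot']).as_matrix(); print("tool axes cols\n",M.round(4))
for n in ["top","side"]:
    d=load(n+"0.npz"); W=cloud(d); img=d["img"]
    # table height
    if n=="top":
        for (u,v) in [(100,180),(270,400),(600,400),(450,80),(560,300),(150,300)]: print(u,v,W[v,u].round(4))
    mx=img.max(-1).astype(int); mn=img.min(-1).astype(int)
    m=((mn>185)&(mx-mn<25)).astype(np.uint8)
    c,_=cv2.findContours(m,cv2.RETR_EXTERNAL,cv2.CHAIN_APPROX_NONE)
    for k in c:
        if cv2.contourArea(k)>250: print(n,cv2.minAreaRect(k),cv2.contourArea(k))
E
```

```text
tool axes cols
 [[-5.000e-04  9.628e-01  2.703e-01]
 [ 1.100e-03  2.703e-01 -9.628e-01]
 [-1.000e+00 -1.000e-04 -1.200e-03]]
100 180 [0.6777 0.6077 0.0013]
270 400 [0.1994 0.2191 0.0018]
600 400 [ 0.2059 -0.4801  0.001 ]
450 80 [ 0.905  -0.178   0.0028]
560 300 [ 0.4154 -0.4042  0.0017]
150 300 [ 0.4107  0.4867 -0.002 ]
top ((216.88002014160156, 282.8399963378906), (40.60699462890625, 54.560054779052734), 79.69515228271484) 2109.0
top ((113.0, 224.0), (30.0, 30.0), 90.0) 720.0
top ((335.05596923828125, 215.85739135742188), (53.8955078125, 40.19631576538086), 32.735225677490234) 2080.5
side ((317.4098205566406, 359.4918212890625), (46.71644592285156, 49.61358642578125), 5.194429397583008) 2015.5
side ((222.0, 341.5), (27.0, 38.0), 90.0) 797.5
side ((290.25, 273.25), (38.890872955322266, 42.4264030456543), 45.0) 737.5
side ((342.8033447265625, 190.81460571289062), (52.46989822387695, 13.67397403717041), 32.0053825378418) 504.5
side ((347.6153564453125, 180.076904296875), (41.602516174316406, 8.320503234863281), 33.6900634765625) 292.0
side ((358.3994445800781, 174.22381591796875), (47.510345458984375, 10.425617218017578), 38.23382568359375) 271.0
```

```bash
python3 - <<'E'
from h import *
d=load("top0.npz"); W=cloud(d)
f,cx,cy=K(d);E=d["extrinsics"]
def ray(u,v,z):
    r=E[:3,:3]@np.array([(u-cx)/f,-(v-cy)/f,-1]); t=(z-E[2,3])/r[2]; return E[:3,3]+t*r
img=d["img"]; mx=img.max(-1).astype(int); mn=img.min(-1).astype(int)
m=((mn>185)&(mx-mn<25)).astype(np.uint8)
c,_=cv2.findContours(m,cv2.RETR_EXTERNAL,cv2.CHAIN_APPROX_NONE)
for k in c:
    if cv2.contourArea(k)<1500: continue
    p=np.array([ray(u,v,.014)[:2] for u,v in k[:,0]],np.float32)*1000
    r=cv2.minAreaRect(p); print("plate top rect mm",r)
    b=cv2.boxPoints(r); e1=b[1]-b[0]; e2=b[2]-b[1]; L=e1 if np.hypot(*e1)>np.hypot(*e2) else e2
    print(" long dir yaw deg",np.degrees(np.arctan2(L[1],L[0])))
    c0=np.array(r[0])/1000
    near=np.hypot(W[...,0]-c0[0],W[...,1]-c0[1])<.045
    q=W[near&(W[...,2]>.048)]; print(" hub top pts",len(q),np.nanmedian(q[:,2]),[cv2.minEnclosingCircle((q[:,:2]*1000).astype(np.float32))], q.mean(0))
ds=load("side0.npz"); Ws=cloud(ds)
for n,w in (("top",W),("side",Ws)):
    c0=c0 if 0 else None
    for cc in [(0.4497,0.341),]: pass
# hub from side
for name,(x,y) in dict(a=(.0,.0)).items(): pass
cv2.imwrite("pics/topfix.png",cv2.resize(d["img"][180:315,395:560],None,fx=4.5,fy=4.5,interpolation=cv2.INTER_CUBIC))
cv2.imwrite("pics/sidefix.png",cv2.resize(ds["img"][140:260,285:405],None,fx=5,fy=5,interpolation=cv2.INTER_CUBIC))
E
```

```text
plate top rect mm ((449.12115478515625, 336.39862060546875), (88.03679656982422, 117.52728271484375), 10.510615348815918)
 long dir yaw deg -79.489365
 hub top pts 311 0.05779334663130009 [((448.8222351074219, 335.38934326171875), 26.079116821289062)] [0.44913374 0.33526669 0.05757743]
plate top rect mm ((595.844482421875, 80.3213882446289), (117.80287170410156, 88.13390350341797), 57.23273468017578)
 long dir yaw deg 57.232742
 hub top pts 276 0.058369690794552564 [((595.88525390625, 80.11982727050781), 25.897804260253906)] [0.59554361 0.08027536 0.0580772 ]
```

View pics/topfix.png

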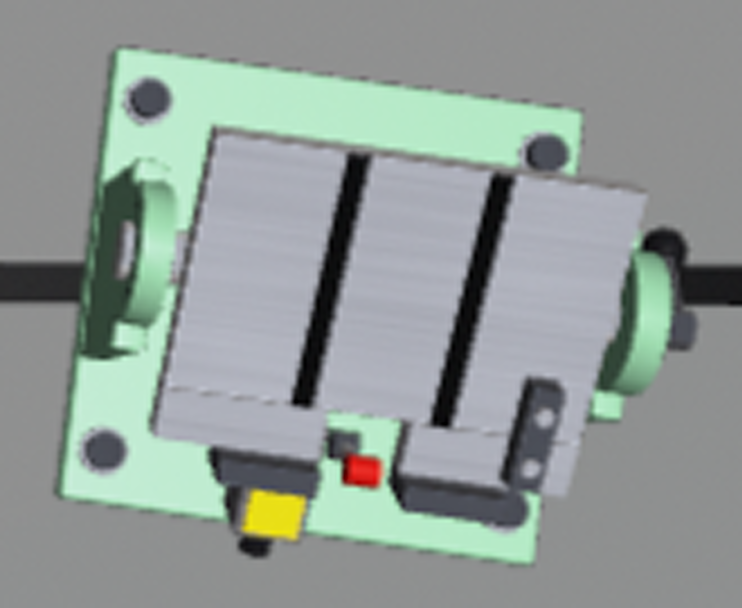

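View pics/sidefix.png

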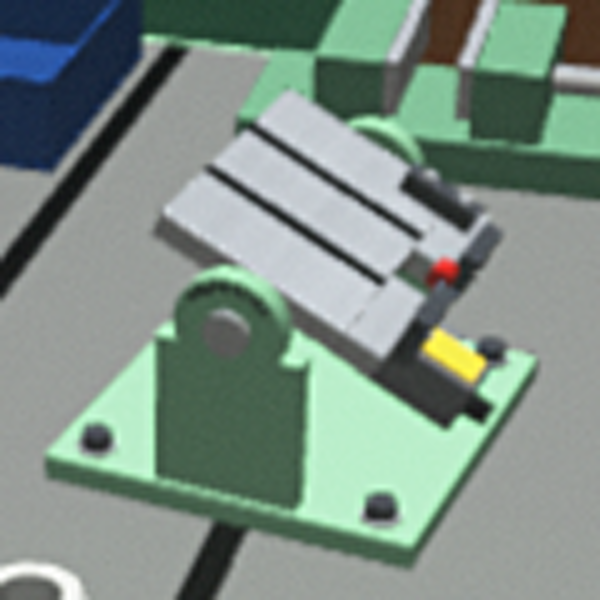

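```bash
python3 - <<'E'
from h import *
for n in ["top","side"]:
    d=load(n+"0.npz"); W=cloud(d); img=d["img"].astype(int)
    box=(abs(W[...,0]-.52)<.13)&(abs(W[...,1]+.2)<.16)&(W[...,2]>.06)&(W[...,2]<.2)
    sat=img.max(-1)-img.min(-1)
    g=box&(sat<28)&(img.mean(-1)>110)
    P=W[g]; 
    best=None; rng=np.random.default_rng(0)
    for _ in range(400):
        a,b,c=P[rng.choice(len(P),3,False)]; nn=np.cross(b-a,c-a); l=np.linalg.norm(nn)
        if l<1e-4: continue
        nn/=l; k=abs((P-a)@nn)<.0025
        if best is None or k.sum()>best.sum(): best=k
    Q=P[best]; c=Q.mean(0); U,S,V=np.linalg.svd(Q-c); nn=V[2]*np.sign(V[2][2])
    print(n,len(P),len(Q),"c",c.round(4),"n",nn.round(4),"tilt",np.degrees(np.arccos(nn[2])),"az",np.degrees(np.arctan2(nn[1],nn[0])),"rms",np.std((Q-c)@nn))
    # slot black/edges: rectangle of bed in plane axes
    x=np.array([0,0,1])-nn*nn[2]; x/=np.linalg.norm(x); y=np.cross(nn,x)
    on=abs((W-c)@nn)<.006
    m=(on&box).astype(np.uint8); m=cv2.morphologyEx(m,cv2.MORPH_CLOSE,np.ones((5,5)))
    m=cv2.morphologyEx(m,cv2.MORPH_OPEN,np.ones((5,5)))
    cs,_=cv2.findContours(m,cv2.RETR_EXTERNAL,cv2.CHAIN_APPROX_NONE); k=max(cs,key=cv2.contourArea)
    f,cx,cy=K(d);E=d["extrinsics"]
    pp=[]
    for u,v in k[:,0]:
        r=E[:3,:3]@np.array([(u-cx)/f,-(v-cy)/f,-1]); t=((c-E[:3,3])@nn)/(r@nn); w=E[:3,3]+t*r-c; pp.append([w@x,w@y])
    r=cv2.minAreaRect((np.array(pp)*1000).astype(np.float32)); print(r)
    ctr=c+x*r[0][0]/1000+y*r[0][1]/1000; print("rect ctr",ctr, "x",x,"y",y)
    o=d["img"].copy(); cv2.drawContours(o,[k],-1,(0,0,255),1)
    u0,v0,w0,h0=cv2.boundingRect(k); cv2.imwrite(f"pics/m_{n}.png",cv2.resize(o[v0-15:v0+h0+15,u0-15:u0+w0+15],None,fx=4,fy=4,interpolation=cv2.INTER_NEAREST))
    red=(img[...,2]>170)&(img[...,1]<70)&(img[...,0]<70)&(abs(W[...,1]+.2)<.1)&(abs(W[...,0]-.45)<.1)
    print("red",red.sum(),W[red].mean(0), np.argwhere(red).mean(0)[::-1])
E
```

```text
top 5835 4605 c [ 0.5184 -0.1985  0.1439] n [-0.4131  0.0587  0.9088] tilt 24.65857343229561 az 171.90696026787296 rms 0.0012565614399649276
((-5.576316833496094, -3.1436996459960938), (228.04803466796875, 145.23631286621094), 89.97016906738281)
rect ctr [ 0.51296579 -0.20089376  0.14152759] x [ 0.89975902 -0.12794316  0.41721009] y [1.40780963e-01 9.90040767e-01 6.93889390e-18]
red 34 [ 0.4486729  -0.19068491  0.12512444] [475.55882353 284.17647059]
side 1571 1372 c [ 0.5191 -0.1904  0.1442] n [-0.4135  0.0596  0.9086] tilt 24.69190701804685 az 171.79921595603034 rms 0.0011815115975667716
((-10.273971557617188, -13.705802917480469), (153.33580017089844, 240.88592529296875), 0.8819223642349243)
rect ctr [ 0.50789289 -0.20264504  0.13987178] x [ 0.89927644 -0.12960028  0.41773874] y [0.14264248 0.98977428 0.        ]
red 6 [ 0.44772831 -0.18971546  0.12539578] [373.83333333 193.33333333]
```

```bash
python3 - <<'E'
from h import *
n=np.array([-.4133,.0592,.9087]); n/=np.linalg.norm(n); c=np.array([.5187,-.1945,.14405])
d=load("top0.npz"); 
for nm in ("top","side"):
    P=load(nm+"0.npz"); W=cloud(P); 
x=np.array([0,0,1])-n*n[2]; x/=np.linalg.norm(x); y=np.cross(n,x)
o=np.array([.5187,-.1945,0]); o[2]=c[2]-((o-c)[:2]@n[:2])/n[2]
print("o",o)
for nm in ("top","side"):
    d=load(nm+"0.npz")
    s=4 # px per mm ; a: y left->image left ; image up = +x
    U=np.arange(0,800); V=np.arange(0,600); uu,vv=np.meshgrid(U,V)
    for h in (0,14):
        Yc=(400-uu)/s; Xc=(300-vv)/s
        Yc=Yc*1.1;Xc=Xc*1.1
        w=o+(Xc[...,None]*x+Yc[...,None]*y+h*n)/1000
        q=proj(d,w).astype(np.float32)
        im=cv2.remap(d["img"],q[...,0],q[...,1],cv2.INTER_CUBIC)
        for k in range(-100,101,20):
            cu=int(400-k/1.1*s); cv2.line(im,(cu,0),(cu,8),(0,0,255),1); cv2.putText(im,str(k),(cu-10,20),0,.4,(0,0,255))
            cv=int(300-k/1.1*s); 
            if 0<cv<600: cv2.line(im,(0,cv),(8,cv),(0,0,255),1); cv2.putText(im,str(k),(10,cv+4),0,.4,(0,0,255))
        cv2.imwrite(f"pics/r_{nm}{h}.png",im)
E
```

```text
o [ 0.5187  -0.1945   0.14405]
```

View pics/r_top0.png

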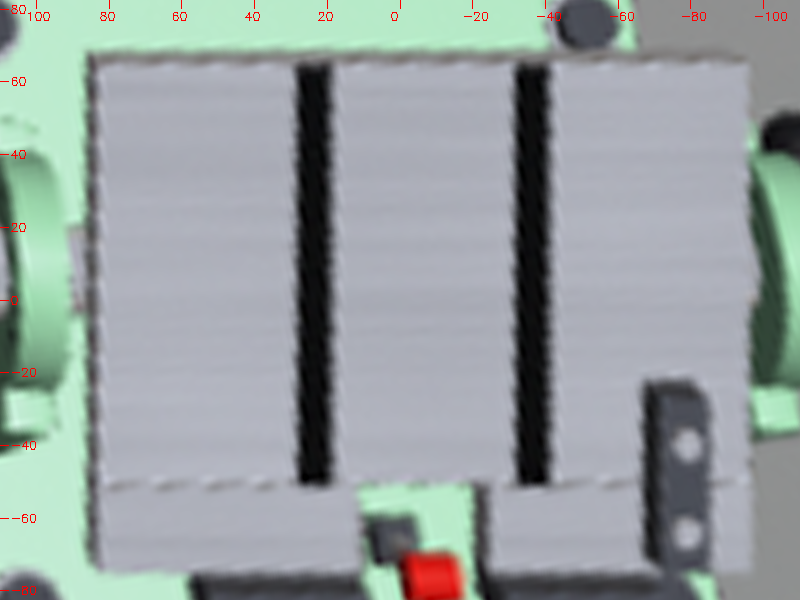

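View pics/r_top14.png

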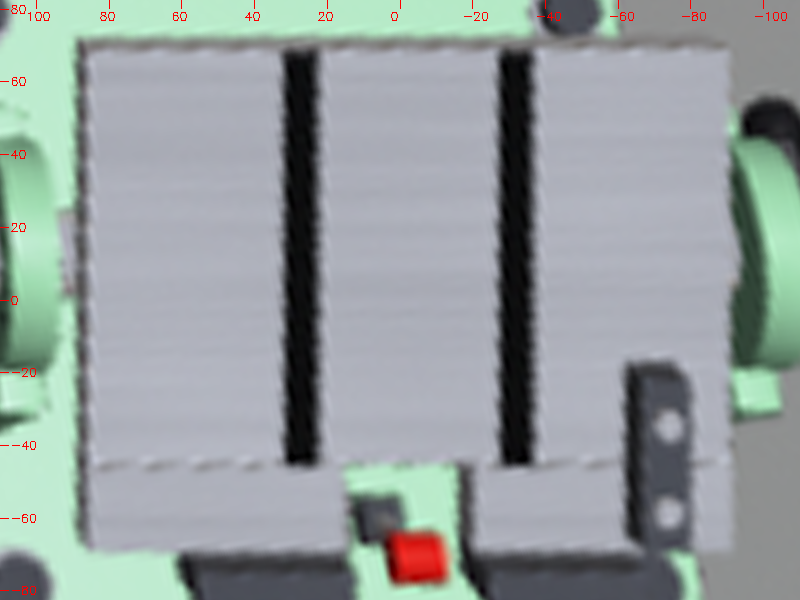

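View pics/r_side0.png

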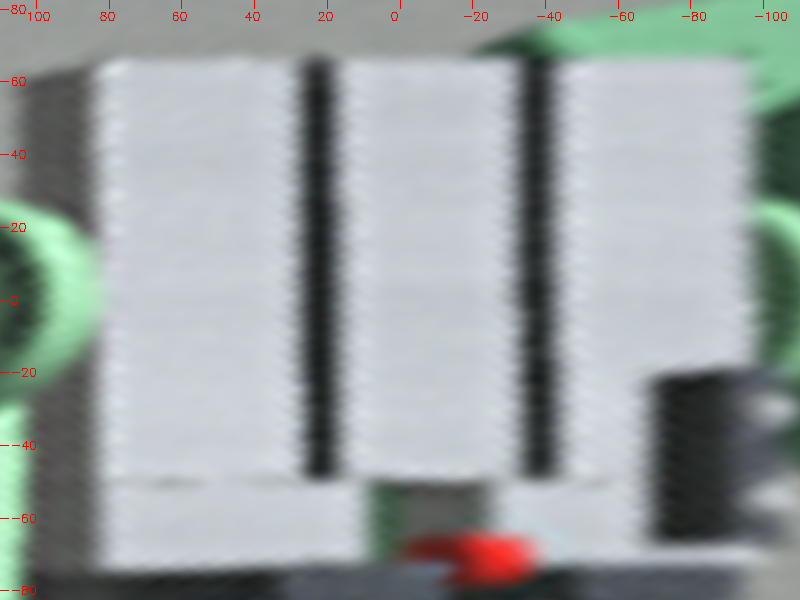

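```bash
cat >> h.py <<'E'
def shift(target,az=None):
    """tool-axis shift to world target, turn to jaw azimuth az deg (mod 180)"""
    from cell import arm
    s=arm.observe(); M=R.from_rotvec(s['ee_rot']).as_matrix()
    a=np.degrees(np.arctan2(M[1,2],M[0,2])); 
    print("t",round(s['clock'],2),"pos",s['position'].round(4),"jaw az",a.round(2),"F",s['force'].round(2),"T",s['ft_torque'].round(3),"w",round(s['width'],3),"q",s['joints'].round(2))
    if target is not None: print("shift",(M.T@(np.array(target)-s['position'])).round(4))
    if az is not None: print("turn",np.radians((a-az+90)%180-90).round(4))
    return s,M
n=np.array([-.4133,.0592,.9087]); n/=np.linalg.norm(n)
sx=np.array([0,0,1])-n*n[2]; sx/=np.linalg.norm(sx); sy=np.cross(n,sx)
seat=np.array([.5187,-.1945,.14405])+(-29.5*sx-6.2*sy)/1000
E
python3 -c "
from h import *
print(seat,sx,sy,n)
shift([.42,-.1,.33]);shift([.449,.3355,.33],-79.5)"
```

```text
[ 0.49128584 -0.19683655  0.13173356] [ 0.89949343 -0.12884106  0.41750635] [1.41790193e-01 9.89896733e-01 6.93889390e-18] [-0.41328818  0.05919831  0.908674  ]
t 0.15 pos [ 0.1688 -0.6013  0.1882] jaw az -74.32 F [-0.27 -0.01 -1.2 ] T [-0.052  0.013  0.002] w 0.999 q [ 1.19  0.44  0.02  1.57 -0.01  1.13 -0.08]
shift [-0.1413  0.3773 -0.4149]
t 0.15 pos [ 0.1688 -0.6013  0.1882] jaw az -74.32 F [-0.27 -0.01 -1.2 ] T [-0.052  0.013  0.002] w 0.999 q [ 1.19  0.44  0.02  1.57 -0.01  1.13 -0.08]
shift [-0.1409  0.523  -0.8264]
turn 0.0905
```

Request:
{"op": "move_arm", "data": {
  "steps": "-0.04 0 0 0 0; -0.08 0 0 0 0; -0.12 0.02 -0.02 0 0; -0.141 0.05 -0.05 0 0; -0.141 0.377 -0.415 0.09 0; -0.141 0.377 -0.415 0.09 0; -0.141 0.377 -0.415 0.09 0; -0.141 0.377 -0.415 0.09 0; -0.141 0.377 -0.415 0.09 0; -0.141 0.377 -0.415 0.09 0"
}}

```text
clock: 0.98
position: [0.3092, -0.323, 0.3268]
ee_rot: [1.073, 1.29, -1.073]
force: [1.0, -0.8, 0.9]
width: 0.999
```

```bash
python3 -c "
from h import *
shift([.42,-.1,.33]);shift([.449,.3355,.25],-79.5)"
```

```text
t 0.98 pos [ 0.3092 -0.323   0.3268] jaw az -79.48 F [ 1.01 -0.81  0.87] T [-0.009 -0.022 -0.019] w 0.999 q [ 0.83  0.06 -0.15  1.73  0.01  1.35 -0.71]
shift [-0.0033  0.1496 -0.1991]
t 0.98 pos [ 0.3092 -0.323   0.3268] jaw az -79.48 F [ 1.01 -0.81  0.87] T [-0.009 -0.022 -0.019] w 0.999 q [ 0.83  0.06 -0.15  1.73  0.01  1.35 -0.71]
shift [ 0.0765  0.2577 -0.622 ]
turn 0.0003
```

Request:
{"op": "move_arm", "data": {
  "steps": "-0.003 0.15 -0.199 0 0; -0.003 0.15 -0.199 0 0; -0.003 0.15 -0.199 0 0; -0.003 0.15 -0.199 0 0; -0.003 0.15 -0.199 0 0; -0.003 0.15 -0.199 0 0; -0.003 0.258 -0.622 0 0; -0.003 0.258 -0.622 0 0; -0.003 0.258 -0.622 0 0; -0.003 0.258 -0.622 0 0"
}}

```text
clock: 1.82
position: [0.4306, 0.0661, 0.3298]
ee_rot: [1.073, 1.29, -1.073]
force: [0.9, -0.3, -0.4]
width: 0.995
```

```bash
python3 -c "
from h import *
shift([.449,.3355,.25],-79.5)"
```

```text
t 1.82 pos [0.4306 0.0661 0.3298] jaw az -79.49 F [ 0.87 -0.33 -0.45] T [ 0.014 -0.089 -0.015] w 0.995 q [ 0.29  0.07 -0.6   1.72  0.04  1.36 -1.7 ]
shift [ 0.0797  0.0672 -0.2615]
turn 0.0001
```

Request:
{"op": "move_arm", "data": {
  "steps": "0 0.067 -0.2615 0 0; 0 0.067 -0.2615 0 0; 0.08 0.067 -0.2615 0 0; 0.08 0.067 -0.2615 0 0; 0.08 0.067 -0.2615 0 0; 0.08 0.067 -0.2615 0 0; 0.08 0.067 -0.2615 0 0; 0.08 0.067 -0.2615 0 0; 0.08 0.067 -0.2615 0 0; 0.08 0.067 -0.2615 0 0"
}}

```text
clock: 2.65
position: [0.4491, 0.3332, 0.2494]
ee_rot: [1.072, 1.291, -1.074]
force: [-0.6, 0.2, -0.0]
width: 0.995
```

```bash
python3 - <<'E'
from h import *
from cell import arm
shift([.449,.3355,.023],-79.5)
d=arm.get_image("wrist"); cv2.imwrite("pics/w1.png",d["img"]); np.savez("w1.npz",**d)
W=cloud(d)
k=(abs(W[...,2]-.058)<.006)&(np.hypot(W[...,0]-.449,W[...,1]-.3355)<.05)
q=W[k]; print(len(q), q.mean(0), cv2.minEnclosingCircle((q[:,:2]*1000).astype(np.float32)))
E
```

```text
t 2.65 pos [0.4491 0.3332 0.2494] jaw az -79.46 F [-0.59  0.24 -0.01] T [ 0.012 -0.022  0.033] w 0.995 q [-0.2   0.38 -0.73  1.6   0.26  1.27 -2.37]
shift [ 0.2264  0.0005 -0.0024]
turn 0.0007
1383 [0.45009724 0.33593655 0.05852328] ((449.7875671386719, 335.9903869628906), 25.911130905151367)
```

View pics/w1.png

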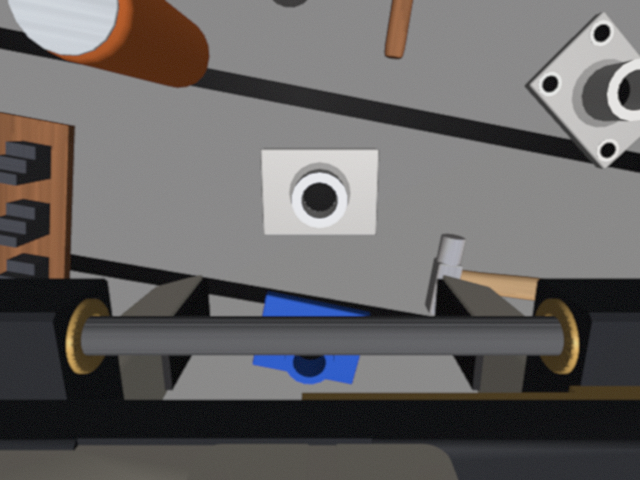

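Request:
{"op": "move_arm", "data": {
  "steps": "0.04 0.001 -0.002 0 0; 0.08 0.001 -0.002 0 0; 0.12 0.001 -0.002 0 0; 0.15 0.001 -0.002 0 0; 0.18 0.001 -0.002 0 0; 0.2 0.001 -0.002 0 0; 0.215 0.001 -0.002 0 0; 0.226 0.001 -0.002 0 0; 0.226 0.001 -0.002 0 0; 0.226 0.001 -0.002 0 0"
}}

```text
clock: 3.53
position: [0.4505, 0.3351, 0.0243]
ee_rot: [1.074, 1.289, -1.073]
force: [0.9, 1.0, -0.1]
width: 1.0
```

```bash
python3 -c "
from h import *
shift([.4497,.336,.023],-79.5)"
```

```text
t 3.53 pos [0.4505 0.3351 0.0243] jaw az -79.55 F [ 0.92  0.98 -0.06] T [ 0.063 -0.021  0.066] w 1.0 q [-0.3   0.61 -0.62  1.87  0.47  0.82 -2.55]
shift [ 0.0013 -0.0006 -0.001 ]
turn -0.0008
```

Request:
{"op": "move_arm", "data": {
  "steps": "0.001 0 -0.001 0 255; 0.001 0 -0.001 0 255; 0.001 0 -0.001 0 255; 0.001 0 -0.001 0 255; 0.001 0 -0.001 0 255; 0.001 0 -0.001 0 255; 0.001 0 -0.001 0 255; 0.001 0 -0.001 0 255; 0.001 0 -0.001 0 255; 0.001 0 -0.001 0 255",
  "squeeze": 25
}}

```text
clock: 4.37
position: [0.4496, 0.3367, 0.0227]
ee_rot: [1.073, 1.29, -1.073]
force: [0.1, -0.1, -0.5]
width: 0.324
```

```bash
python3 -c "
from h import *
shift(None)"
```

```text
t 4.37 pos [0.4496 0.3367 0.0227] jaw az -79.47 F [ 0.11 -0.11 -0.49] T [ 0.043 -0.027 -0.002] w 0.324 q [-0.3   0.61 -0.62  1.87  0.47  0.82 -2.56]
```

```bash
python3 - <<'E'
from h import *
from cell import arm
d=arm.get_image("wrist"); cv2.imwrite("pics/w2.png",d["img"])
d=arm.get_image("side"); cv2.imwrite("pics/s2.png",cv2.resize(d["img"][240:440,200:440],None,fx=3,fy=3))
shift(None)
E
```

```text
t 4.47 pos [0.4496 0.3367 0.0227] jaw az -79.48 F [ 0.29 -0.28 -1.16] T [-0.002 -0.05   0.018] w 0.238 q [-0.3   0.61 -0.62  1.87  0.47  0.82 -2.56]
```

View pics/w2.png

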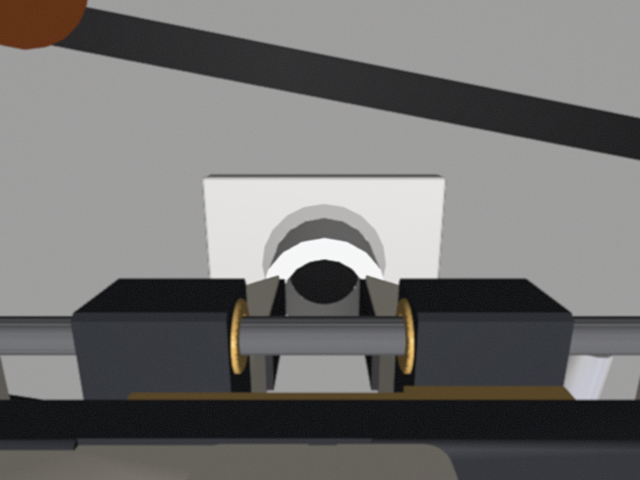

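View pics/s2.png

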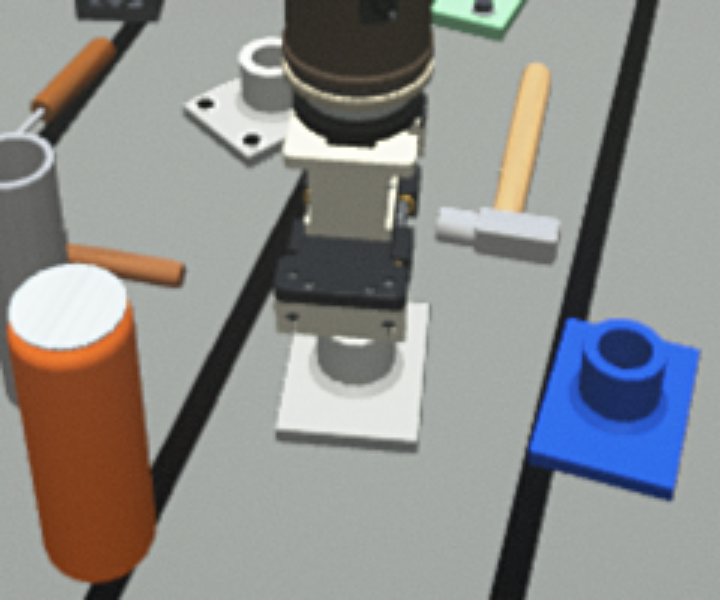

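```bash
python3 - <<'E'
from h import *
from cell import arm
ds=arm.get_image("side"); d=arm.get_image("wrist")
s,M=shift(None)
p=s['position']
for nm,dd in (("side",ds),("wrist",d)):
    W=cloud(dd)
    print(nm,"TCP px",proj(dd,p),"grasp",proj(dd,p+[0,0,.019]),"hubtop",proj(dd,[.4497,.336,.058]))
    if nm=="side":
        a=((proj(dd,p)-[200,240])*3); print("crop",a)
        for (u,v) in [(345,320),(345,290),(355,365),(355,420),(300,320)]:
            print((u,v),W[240+v//3,200+u//3].round(4))
        cv2.imwrite("pics/s3.png",cv2.resize(dd["img"][240:440,200:440],None,fx=3,fy=3))
    else:
        for (u,v) in [(265,300),(275,340),(378,300),(325,245),(325,285),(300,380),(225,230),(170,320)]: print((u,v),W[v,u].round(4))
        cv2.imwrite("pics/w3.png",dd["img"])
E
```

```text
t 4.57 pos [0.4496 0.3367 0.0227] jaw az -79.48 F [-0.44 -0.31  0.22] T [0.029 0.035 0.008] w 0.153 q [-0.3   0.61 -0.62  1.87  0.47  0.82 -2.56]
side TCP px [317.88187985 358.31801227] grasp [317.94501692 351.4154797 ] hubtop [318.05968691 345.10537028]
crop [353.64563956 354.9540368 ]
(345, 320) [0.4311 0.4188 0.1413]
(345, 290) [nan nan nan]
(355, 365) [0.443  0.3586 0.0398]
(355, 420) [0.4357 0.3826 0.0157]
(300, 320) [0.4561 0.4233 0.1383]
wrist TCP px [321.29616993 269.2369382 ] grasp [321.22930068 283.184139  ] hubtop [322.88713938 297.58322032]
(265, 300) [0.4825 0.354  0.1423]
(275, 340) [0.4752 0.3506 0.1442]
(378, 300) [0.4864 0.3319 0.1418]
(325, 245) [0.4723 0.3394 0.0586]
(325, 285) [0.4424 0.3335 0.0245]
(300, 380) [0.372  0.3351 0.0015]
(225, 230) [0.4588 0.3874 0.0157]
(170, 320) [0.4793 0.3696 0.1507]
```

View pics/w3.png

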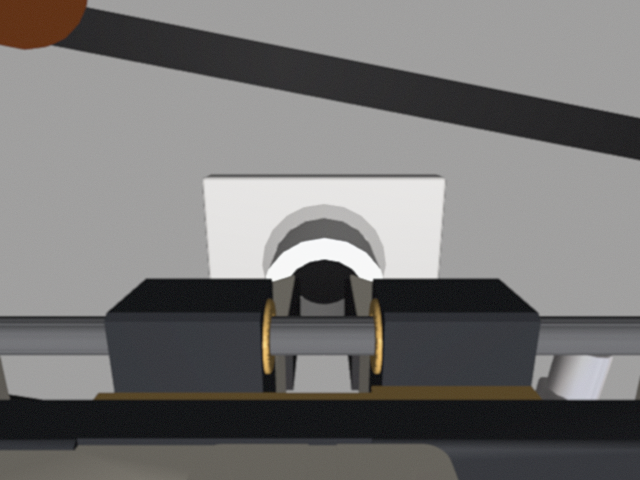

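```bash
python3 - <<'E'
from h import *
from cell import arm
d=arm.get_image("wrist"); W=cloud(d)
s,M=shift(None)
p=s['position']
for v in (270,276,280,284,290,300,320,340,360,380,390):
    print(v,[(u,W[v,u].round(3).tolist()) for u in (284,290,297)])
d0=load("wrist0.npz"); W0=cloud(d0)
p0=np.array([.1688,-.6013,.1882])
for (u,v) in [(205,280),(195,285),(170,300),(140,350),(200,300),(440,285),(460,290)]: print((u,v),(W0[v,u]-p0).round(3), d0["z_map"][v,u])
cv2.imwrite("pics/w4.png",cv2.resize(d["img"][230:410,220:420],None,fx=4,fy=4,interpolation=cv2.INTER_CUBIC))
E
```

```text
t 4.62 pos [0.4496 0.3367 0.0227] jaw az -79.48 F [0.8  0.43 1.19] T [ 0.067  0.021 -0.019] w 0.108 q [-0.3   0.61 -0.62  1.87  0.47  0.82 -2.56]
270 [(284, [0.459, 0.354, 0.058]), (290, [0.46, 0.351, 0.06]), (297, [0.448, 0.348, 0.025])]
276 [(284, [0.457, 0.353, 0.059]), (290, [0.444, 0.351, 0.025]), (297, [0.459, 0.348, 0.062])]
280 [(284, [0.458, 0.353, 0.067]), (290, [0.458, 0.351, 0.067]), (297, [0.458, 0.348, 0.066])]
284 [(284, [0.458, 0.352, 0.071]), (290, [0.458, 0.35, 0.071]), (297, [0.459, 0.348, 0.071])]
290 [(284, [0.458, 0.352, 0.076]), (290, [0.458, 0.35, 0.076]), (297, [0.457, 0.347, 0.073])]
300 [(284, [0.458, 0.351, 0.086]), (290, [0.458, 0.349, 0.086]), (297, [0.458, 0.347, 0.083])]
320 [(284, [0.478, 0.35, 0.142]), (290, [0.479, 0.348, 0.142]), (297, [0.479, 0.347, 0.142])]
340 [(284, [0.476, 0.349, 0.145]), (290, [0.477, 0.348, 0.146]), (297, [0.476, 0.346, 0.145])]
360 [(284, [0.46, 0.348, 0.126]), (290, [0.451, 0.346, 0.111]), (297, [0.449, 0.344, 0.107])]
380 [(284, [0.456, 0.347, 0.129]), (290, [0.445, 0.345, 0.112]), (297, [0.443, 0.343, 0.108])]
390 [(284, [0.454, 0.347, 0.129]), (290, [0.443, 0.345, 0.113]), (297, [0.439, 0.342, 0.107])]
(205, 280) [-0.003  0.047  0.041] 0.16569172
(195, 285) [-0.003  0.049  0.047] 0.16023958
(170, 300) [-0.004  0.053  0.063] 0.14448982
(140, 350) [0.015 0.041 0.122] 0.083716825
(200, 300) [-0.007  0.045  0.051] 0.1574048
(440, 285) [ 0.021 -0.042  0.044] 0.16275586
(460, 290) [ 0.024 -0.046  0.054] 0.15242428
```

View pics/w4.png

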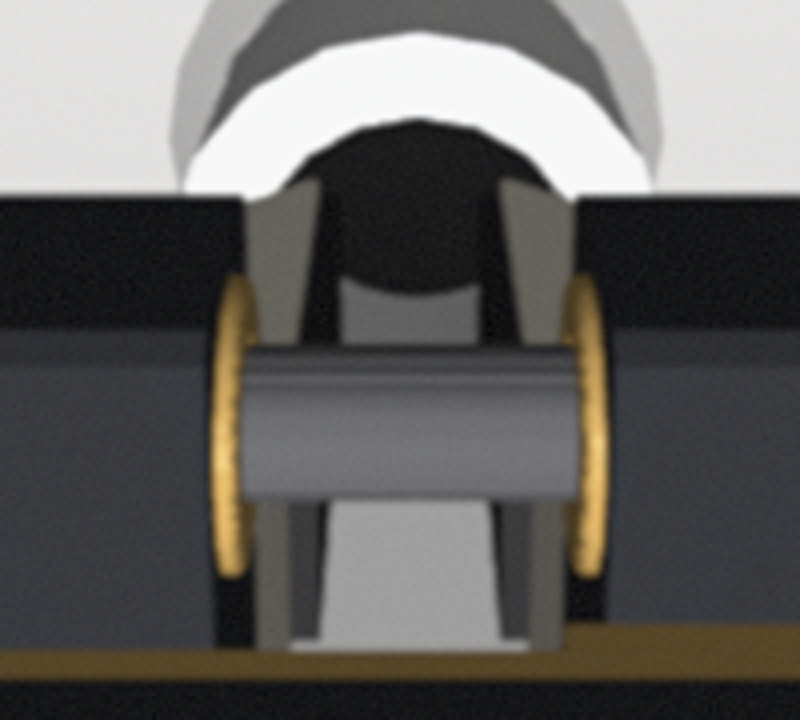

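Request:
{"op": "move_arm", "data": {
  "steps": "0 0 0 0 0; 0 0 0 0 0; 0 0 0 0 0; 0 0 0 0 0; 0 0 0 0 0; 0 0 0 0 0; 0 0 0 0 0; 0 0 0 0 0; 0 0 0 0 0; 0 0 0 0 0"
}}

```text
clock: 5.45
position: [0.4497, 0.3367, 0.0227]
ee_rot: [1.073, 1.29, -1.073]
force: [1.0, 0.2, -0.5]
width: 0.785
```

```bash
python3 - <<'E'
from h import *
from cell import arm
s,M=shift(None)
d=arm.get_image("wrist"); W=cloud(d)
for u in range(185,230,5): print(u,[(v,W[v,u].round(3).tolist()) for v in (270,274,276,278,280,284,290)])
cv2.imwrite("pics/w5.png",d["img"])
E
```

```text
t 5.45 pos [0.4497 0.3367 0.0227] jaw az -79.47 F [ 0.98  0.25 -0.46] T [ 0.046 -0.056 -0.034] w 0.785 q [-0.3   0.61 -0.62  1.87  0.47  0.82 -2.56]
185 [(270, [0.428, 0.409, 0.0]), (274, [0.426, 0.409, 0.001]), (276, [0.425, 0.409, 0.002]), (278, [0.423, 0.409, 0.001]), (280, [0.421, 0.409, -0.0]), (284, [0.419, 0.408, 0.0]), (290, [0.452, 0.387, 0.077])]
190 [(270, [0.428, 0.406, 0.001]), (274, [0.426, 0.406, 0.0]), (276, [0.425, 0.406, 0.001]), (278, [0.424, 0.406, 0.001]), (280, [0.422, 0.406, 0.001]), (284, [0.42, 0.405, 0.001]), (290, [0.452, 0.385, 0.078])]
195 [(270, [0.428, 0.404, -0.0]), (274, [0.427, 0.403, 0.001]), (276, [0.425, 0.404, -0.0]), (278, [0.424, 0.403, 0.001]), (280, [0.423, 0.403, 0.002]), (284, [0.452, 0.385, 0.071]), (290, [0.453, 0.384, 0.078])]
200 [(270, [0.43, 0.401, 0.002]), (274, [0.428, 0.4, 0.002]), (276, [0.426, 0.401, 0.001]), (278, [0.425, 0.4, 0.001]), (280, [0.424, 0.4, 0.002]), (284, [0.452, 0.384, 0.071]), (290, [0.452, 0.382, 0.077])]
205 [(270, [0.43, 0.398, -0.0]), (274, [0.427, 0.398, -0.001]), (276, [0.426, 0.398, 0.0]), (278, [0.425, 0.
[... 256 characters left out ...]
 (284, [0.453, 0.38, 0.072]), (290, [0.453, 0.378, 0.078])]
215 [(270, [0.436, 0.39, 0.014]), (274, [0.434, 0.39, 0.015]), (276, [0.434, 0.389, 0.016]), (278, [0.453, 0.38, 0.065]), (280, [0.453, 0.379, 0.067]), (284, [0.453, 0.378, 0.07]), (290, [0.454, 0.377, 0.077])]
220 [(270, [0.437, 0.387, 0.015]), (274, [0.434, 0.387, 0.014]), (276, [0.453, 0.378, 0.062]), (278, [0.453, 0.378, 0.064]), (280, [0.453, 0.377, 0.067]), (284, [0.454, 0.376, 0.072]), (290, [0.453, 0.375, 0.075])]
225 [(270, [0.437, 0.385, 0.015]), (274, [0.436, 0.385, 0.016]), (276, [0.454, 0.376, 0.062]), (278, [0.453, 0.376, 0.062]), (280, [0.452, 0.376, 0.064]), (284, [0.452, 0.375, 0.067]), (290, [0.453, 0.374, 0.074])]
```

View pics/w5.png

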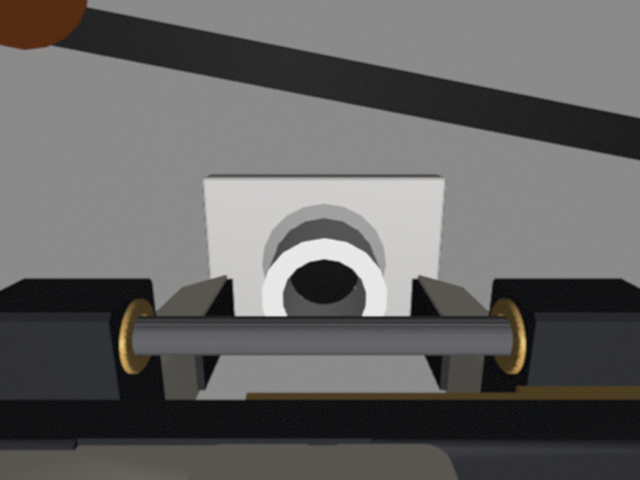

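Request:
{"op": "move_arm", "data": {
  "steps": "0 0 0 0 0; 0 0 0 0 0; 0.007 0 0 0 0; 0.014 0 0 0 0; 0.021 0 0 0 0; 0.028 0 0 0 0; 0.035 0 0 0 0; 0.035 0 0 0 0; 0.035 0 0 0 0"
}}

```text
clock: 6.25
position: [0.4492, 0.3365, -0.0129]
ee_rot: [1.072, 1.291, -1.074]
force: [-0.5, -0.0, 0.9]
width: 1.0
```

```bash
python3 - <<'E'
from h import *
from cell import arm
s,M=shift(None)
d=arm.get_image("wrist"); W=cloud(d)
for u in range(195,215,5): print(u,[(v,W[v,u].round(3).tolist()) for v in (270,274,276,278,280,284,290)])
cv2.imwrite("pics/w6.png",d["img"])
E
```

```text
t 6.25 pos [ 0.4492  0.3365 -0.0129] jaw az -79.46 F [-0.45 -0.    0.87] T [0.002 0.026 0.048] w 1.0 q [-0.33  0.66 -0.59  1.89  0.52  0.75 -2.59]
195 [(270, [0.449, 0.391, 0.015]), (274, [0.447, 0.391, 0.014]), (276, [0.451, 0.388, 0.026]), (278, [0.451, 0.387, 0.03]), (280, [0.451, 0.387, 0.031]), (284, [0.451, 0.386, 0.034]), (290, [0.451, 0.384, 0.039])]
200 [(270, [0.449, 0.389, 0.014]), (274, [0.447, 0.389, 0.015]), (276, [0.451, 0.386, 0.026]), (278, [0.451, 0.385, 0.028]), (280, [0.45, 0.386, 0.027]), (284, [0.45, 0.384, 0.031]), (290, [0.45, 0.383, 0.037])]
205 [(270, [0.449, 0.387, 0.015]), (274, [0.447, 0.387, 0.015]), (276, [nan, nan, nan]), (278, [0.446, 0.386, 0.015]), (280, [0.45, 0.384, 0.027]), (284, [0.449, 0.383, 0.029]), (290, [0.447, 0.383, 0.03])]
210 [(270, [0.45, 0.385, 0.014]), (274, [0.448, 0.385, 0.015]), (276, [0.447, 0.384, 0.016]), (278, [0.446, 0.384, 0.015]), (280, [0.445, 0.384, 0.015]), (284, [0.444, 0.384, 0.015]), (290, [0.441, 0.384, 0.015])]
```

View pics/w6.png

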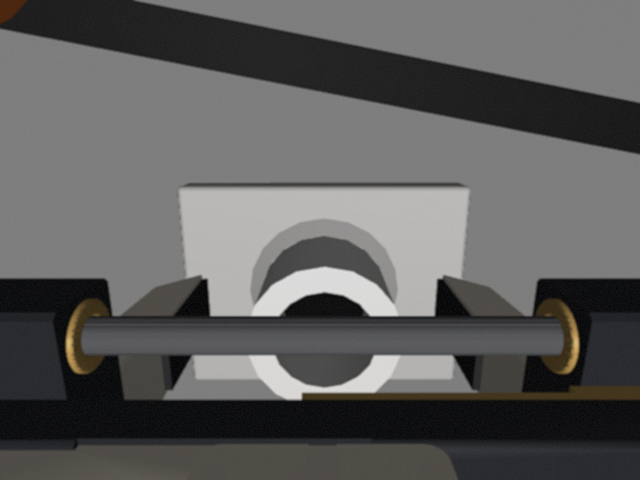

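Request:
{"op": "move_arm", "data": {
  "steps": "0.003 0 0 0 255; 0.003 0 0 0 255; 0.003 0 0 0 255; 0.003 0 0 0 255; 0.003 0 0 0 255; 0.003 0 0 0 255; 0.003 0 0 0 255; 0.003 0 0 0 255; 0.003 0 0 0 255; 0.003 0 0 0 255",
  "squeeze": 25
}}

```text
clock: 7.13
position: [0.4497, 0.3365, -0.0152]
ee_rot: [1.073, 1.29, -1.073]
force: [-1.2, -1.3, 2.9]
width: 0.561
```

```bash
python3 - <<'E'
from h import *
from cell import arm
shift(None)
arm.get_image("wrist"); shift([.4496,.3367,.25])
E
```

```text
t 7.13 pos [ 0.4497  0.3365 -0.0152] jaw az -79.48 F [-1.19 -1.32  2.88] T [-0.273 -0.02   0.076] w 0.561 q [-0.33  0.66 -0.58  1.89  0.52  0.75 -2.6 ]
t 7.18 pos [ 0.4497  0.3365 -0.0152] jaw az -79.48 F [-0.67 -1.52  3.96] T [-0.34   0.039 -0.004] w 0.562 q [-0.33  0.66 -0.58  1.89  0.52  0.75 -2.6 ]
shift [-2.652e-01 -1.000e-04 -1.000e-04]
```

Request:
{"op": "move_arm", "data": {
  "steps": "-0.01 0 0 0 255; -0.03 0 0 0 255; -0.07 0 0 0 255; -0.11 0 0 0 255; -0.15 0 0 0 255; -0.19 0 0 0 255; -0.22 0 0 0 255; -0.225 0 0 0 255; -0.225 0 0 0 255; -0.225 0 0 0 255",
  "squeeze": 25
}}

```text
clock: 8.02
position: [0.449, 0.3358, 0.2085]
ee_rot: [1.071, 1.29, -1.074]
force: [0.5, -1.0, -6.1]
width: 0.564
```

```bash
python3 - <<'E'
from h import *
from cell import arm
d=arm.get_image("side"); cv2.imwrite("pics/s4.png",d["img"])
print(seat+.048*sx+.012*sy+.08*n-[0,0,.0577])
shift([.5031,-.1864,.21],-98.15)
E
```

```text
[ 0.50309996 -0.18640629  0.16676779]
t 8.07 pos [0.4487 0.3355 0.2077] jaw az -79.47 F [ 0.42  0.27 -5.39] T [-0.027  0.035 -0.061] w 0.561 q [-0.21  0.41 -0.73  1.66  0.29  1.18 -2.4 ]
shift [-0.0012 -0.0419  0.523 ]
turn 0.326
```

View pics/s4.png

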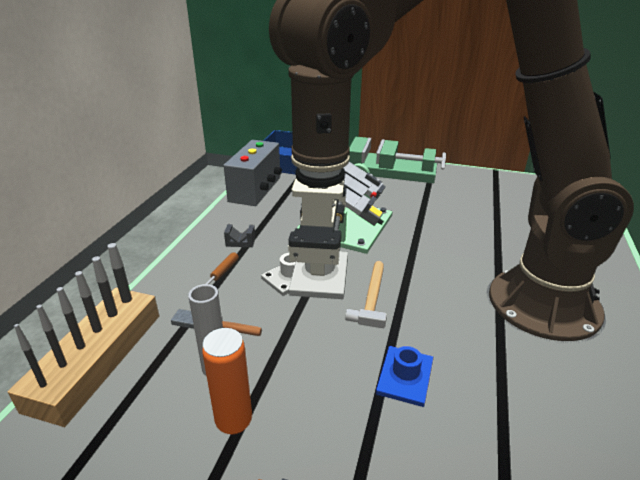

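Request:
{"op": "move_arm", "data": {
  "steps": "0 -0.003 0.03 0 255; 0 -0.005 0.065 0 255; 0 -0.008 0.105 0 255; 0 -0.012 0.145 0 255; 0 -0.015 0.185 0.03 255; 0 -0.018 0.225 0.08 255; 0 -0.021 0.265 0.14 255; 0 -0.025 0.305 0.2 255; 0 -0.028 0.345 0.26 255; 0 -0.031 0.385 0.3 255"
}}

```text
clock: 8.9
position: [0.4877, -0.0496, 0.2077]
ee_rot: [1.295, 1.153, -1.3]
force: [1.8, 0.8, -5.0]
width: 0.563
```

Request:
{"op": "move_arm", "data": {
  "steps": "0 0 0.001 0 255; 0 0 0.001 0 255"
}}

```text
clock: 9.07
position: [0.4878, -0.0518, 0.2074]
ee_rot: [1.296, 1.152, -1.302]
force: [0.0, 1.5, -4.0]
width: 0.562
```

```bash
python3 - <<'E'
from h import *
shift([.5031,-.1864,.21],-98.15)
E
```

```text
t 9.07 pos [ 0.4878 -0.0518  0.2074] jaw az -97.0 F [ 0.    1.53 -3.97] T [0.171 0.057 0.019] w 0.562 q [ 0.46  0.26 -0.56  1.83  0.15  1.11 -1.85]
shift [-0.0027  0.0315  0.1318]
turn 0.0201
```

Request:
{"op": "move_arm", "data": {
  "steps": "-0.002 0.007 0.03 0.01 255; -0.002 0.014 0.06 0.02 255; -0.002 0.021 0.09 0.02 255; -0.002 0.028 0.115 0.02 255; -0.002 0.0315 0.132 0.02 255; -0.002 0.0315 0.132 0.02 255; -0.002 0.0315 0.132 0.02 255; -0.002 0.0315 0.132 0.02 255"
}}

```text
clock: 9.73
position: [0.5049, -0.1811, 0.2106]
ee_rot: [1.307, 1.146, -1.308]
force: [-0.4, 0.2, -5.2]
width: 0.56
```

```bash
python3 - <<'E'
from h import *
from cell import arm
d=arm.get_image("side"); np.savez("s5.npz",**d); cv2.imwrite("pics/s5.png",cv2.resize(d["img"][120:260,285:405],None,fx=5,fy=5,interpolation=cv2.INTER_CUBIC))
d=arm.get_image("wrist"); np.savez("w7.npz",**d); cv2.imwrite("pics/w7.png",d["img"])
s,M=shift([.5031,-.1864,.1668],-98.15)
print(s['position']-(seat-[0,0,.0577]), [ (s['position']+[0,0,.0577]-seat)@a for a in (sx,sy,n)])
E
```

```text
t 9.83 pos [ 0.5052 -0.1812  0.2112] jaw az -97.64 F [ 0.1   0.17 -4.15] T [ 0.024  0.005 -0.022] w 0.562 q [ 0.62  0.32 -0.49  1.72  0.16  1.14 -1.62]
shift [ 0.0444 -0.0014  0.0055]
turn 0.0088
[0.01392988 0.01565486 0.1371807 ] [np.float64(0.06778666247579056), np.float64(0.017471816878769413), np.float64(0.11982222486042479)]
```

View pics/s5.png

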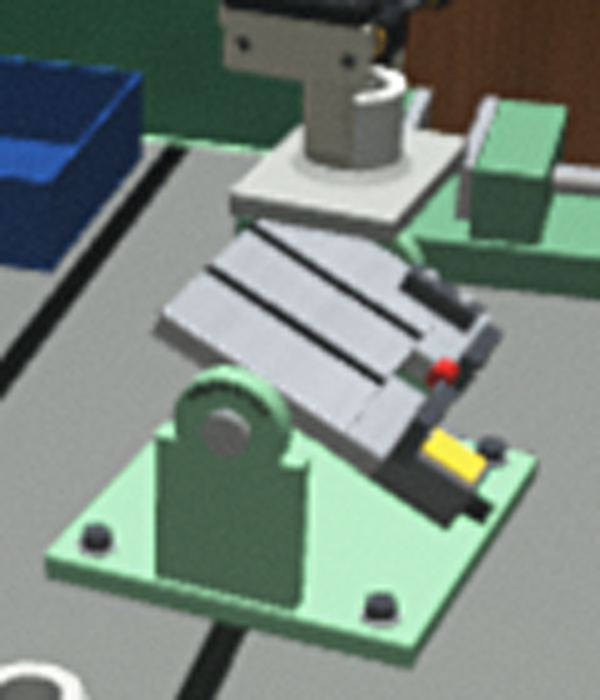

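View pics/w7.png

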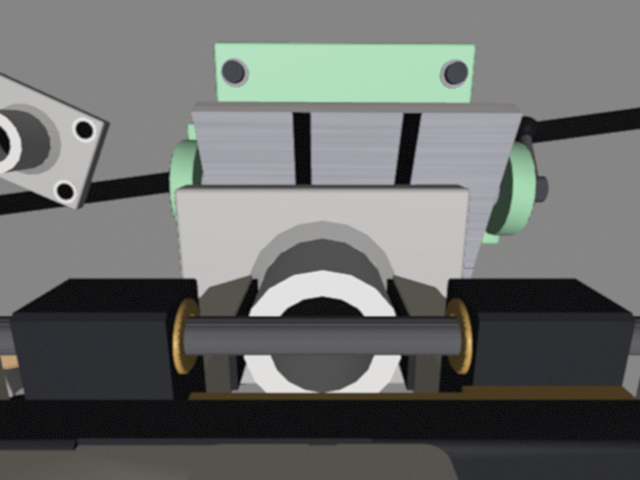

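```bash
python3 - <<'E'
from h import *
d=load("w7.npz"); W=cloud(d); img=d["img"].astype(int)
L=(W-seat)@np.stack([sx,sy,n],1)*1000
for (u,v) in [(250,130),(250,170),(360,120),(360,170),(450,130),(450,200),(475,250)]: print((u,v),L[v,u].round(1))
# bed left/right edges along rows 120..180 by |n|<4mm
ok=abs(L[...,2])<5
for v in (115,130,150,170):
    r=np.where(ok[v])[0]; print(v,"y from",L[v,r[0],1].round(1),"to",L[v,r[-1],1].round(1))
for u in (250,350,460):
    r=np.where(ok[:,u])[0]; print(u,"x top",L[r[0],u,0].round(1))
# held plate: top plane z + edges
B=(abs(W[...,2]-(.2112+.0152+.014))<.006); B[280:]=0
B[:, :178]=0
c,_=cv2.findContours(B.astype(np.uint8),cv2.RETR_EXTERNAL,cv2.CHAIN_APPROX_NONE); k=max(c,key=cv2.contourArea)
print(cv2.boundingRect(k), np.nanmedian(W[B][:,2]))
l=[W[v,180:190].round(4).tolist()[0] for v in (200,260)]
far=np.array([W[190,u] for u in range(200,440,10)]); p=np.polyfit(far[:,1],far[:,0],1); print("far edge az", np.degrees(np.arctan2(1,p[0])), far[:,2].mean())
r=[np.where(B[v])[0] for v in (200,220,250)]; print([ (W[v,i[0]].round(4),W[v,i[-1]].round(4)) for v,i in zip((200,220,250),r)])
E
```

```text
(250, 130) [84.9 58.2 -0.8]
(250, 170) [59.2 60.8 -0.8]
(360, 120) [91.7 -2.7 -0.1]
(360, 170) [59.7 -4.8 -1.3]
(450, 130) [ 86.  -53.1  -0.8]
(450, 200) [ 92.4 -34.   76.9]
(475, 250) [ -2.8 -88.5  -1.2]
115 y from 89.3 to -89.6
130 y from 89.3 to -89.6
150 y from 88.8 to -89.5
170 y from 89.4 to -89.7
250 x top 95.8
350 x top 96.0
460 x top 96.8
(178, 186, 292, 94) 0.2408199161510652
far edge az 82.42635984045448 0.240212572427013
[(array([ 0.5524, -0.1292,  0.2409]), array([ 0.537 , -0.2448,  0.2409])), (array([ 0.5441, -0.127 ,  0.2398]), array([ 0.5286, -0.2438,  0.2402])), (array([ 0.5315, -0.1247,  0.24  ]), array([ 0.5156, -0.2427,  0.2392]))]
```

```bash
cat >> h.py <<'E'
def st(a,b,h): return seat+a*sx+b*sy+h*n-np.array([0,0,.0577])
def where(s): return ((s['position']+[0,0,.0577]-seat)@np.stack([sx,sy,n],1)*1000).round(1)
E
python3 -c "
from h import *
s,M=shift(st(.05,.012,.062),-98.15)"
```

```text
t 9.83 pos [ 0.5052 -0.1812  0.2112] jaw az -97.64 F [ 0.1   0.17 -4.15] T [ 0.024  0.005 -0.022] w 0.562 q [ 0.62  0.32 -0.49  1.72  0.16  1.14 -1.62]
shift [0.06   0.008  0.0056]
turn 0.0088
```

Request:
{"op": "move_arm", "data": {
  "steps": "0.01 0.002 0.002 0.009 255; 0.022 0.004 0.003 0.009 255; 0.034 0.006 0.004 0.009 255; 0.044 0.007 0.0055 0.009 255; 0.052 0.008 0.0055 0.009 255; 0.058 0.008 0.0055 0.009 255; 0.06 0.008 0.0055 0.009 255; 0.06 0.008 0.0055 0.009 255; 0.06 0.008 0.0055 0.009 255"
}}

```text
clock: 10.58
position: [0.5127, -0.1897, 0.152]
ee_rot: [1.316, 1.137, -1.315]
force: [-0.1, 0.5, -5.0]
width: 0.564
```

```bash
python3 -c "
from h import *
s,M=shift(st(.018,.012,.0415),-98.15); print(where(s))
print(M.T@sx,M.T@sy,M.T@n)"
```

```text
t 10.58 pos [ 0.5127 -0.1897  0.152 ] jaw az -98.32 F [-0.1   0.46 -4.95] T [ 0.066  0.049 -0.032] w 0.564 q [ 0.61  0.39 -0.47  1.78  0.2   1.02 -1.66]
shift [ 0.0327 -0.0212 -0.0018]
turn -0.003
[50.9 10.1 62.4]
[-0.41717729  0.90882115 -0.00268656] [ 4.21079713e-05 -2.93675155e-03 -9.99995687e-01] [-0.90882512 -0.4171756   0.00118688]
```

Request:
{"op": "move_arm", "data": {
  "steps": "0.004 0.001 -0.002 0 255; 0.006 -0.001 -0.002 0 255; 0.009 -0.003 -0.002 0 255; 0.012 -0.005 -0.002 0 255; 0.015 -0.007 -0.002 0 255; 0.018 -0.01 -0.002 0 255; 0.021 -0.013 -0.002 0 255; 0.021 -0.013 -0.002 0 255",
  "squeeze": 20
}}

```text
clock: 11.25
position: [0.4993, -0.186, 0.1303]
ee_rot: [1.315, 1.137, -1.316]
force: [0.2, 1.0, -1.2]
width: 0.565
```

```bash
python3 - <<'E'
from h import *
from cell import arm
d=arm.get_image("side"); cv2.imwrite("pics/s6.png",cv2.resize(d["img"][120:260,285:405],None,fx=5,fy=5,interpolation=cv2.INTER_CUBIC))
d=arm.get_image("wrist"); np.savez("w8.npz",**d); cv2.imwrite("pics/w8.png",d["img"])
s,M=shift(st(.018,.012,.0415),-98.15); print(where(s))
E
```

```text
t 11.35 pos [ 0.4993 -0.1859  0.1305] jaw az -98.33 F [-1.45  0.51 -2.83] T [0.142 0.179 0.049] w 0.562 q [ 0.61  0.39 -0.47  1.84  0.21  0.96 -1.67]
shift [ 0.0112 -0.0074 -0.0001]
turn -0.0032
[29.4 11.9 48.6]
```

View pics/s6.png

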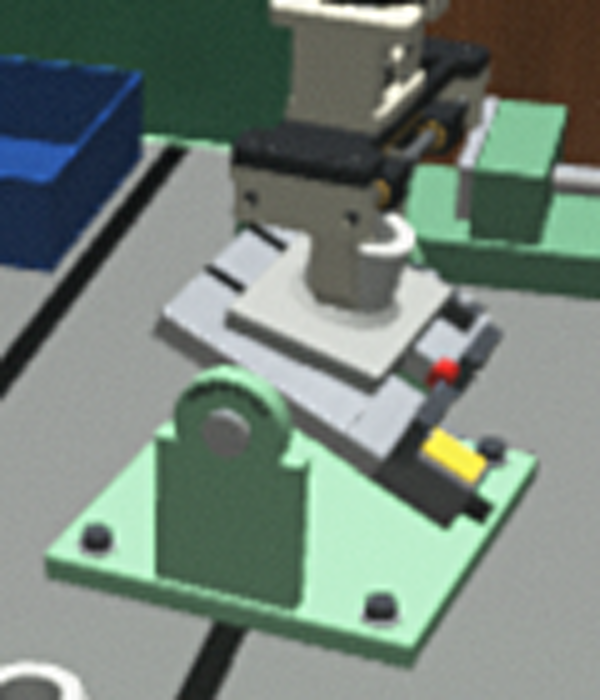

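Request:
{"op": "move_arm", "data": {
  "steps": "0.002 -0.001 0 0 255; 0.004 -0.003 0 0 255; 0.006 -0.004 0 0 255; 0.008 -0.005 0 0 255; 0.01 -0.0065 0 0 255; 0.0115 -0.0075 0 0 255; 0.0115 -0.0075 0 0 255; 0.0115 -0.0075 0 0 255"
}}

```text
clock: 12.02
position: [0.4929, -0.1849, 0.1196]
ee_rot: [1.316, 1.136, -1.315]
force: [-0.2, 0.5, 4.2]
width: 0.561
```

```bash
cat > chk.py <<'E'
from h import *
from cell import arm
import sys
k=sys.argv[1]
d=arm.get_image("side"); cv2.imwrite(f"pics/s{k}.png",cv2.resize(d["img"][120:260,285:405],None,fx=5,fy=5,interpolation=cv2.INTER_CUBIC))
d=arm.get_image("wrist"); np.savez(f"w{k}.npz",**d); cv2.imwrite(f"pics/w{k}.png",d["img"])
s,M=shift(None); print(where(s))
W=cloud(d); L=(W-seat)@np.stack([sx,sy,n],1)*1000
img=d["img"].astype(int)
m=(img.min(-1)>120)&(img.max(-1)-img.min(-1)<16)&(L[...,2]>7)&(L[...,2]<24); m[275:]=0
Q=W[m]; 
if len(Q)>300:
    for _ in range(3):
        c=Q.mean(0); V=np.linalg.svd(Q-c,full_matrices=False)[2]; nn=V[2]*np.sign(V[2,2]); r=(Q-c)@nn; Q=Q[abs(r)<2*r.std()+.0003]
    print("plate top n",len(Q),nn.round(4),"angle to bed deg",np.degrees(np.arccos(nn@n)).round(2),"height mm",((c-seat)@n*1000).round(2))
E
python3 chk.py 9
```

```text
t 12.12 pos [ 0.4929 -0.1848  0.1196] jaw az -98.32 F [-0.45 -0.81  4.89] T [ 0.096 -0.072  0.002] w 0.566 q [ 0.62  0.39 -0.47  1.87  0.22  0.93 -1.67]
[19.  12.1 41.5]
plate top n 24813 [-0.3985  0.0549  0.9155] angle to bed deg 0.96 height mm 13.8
```

View pics/s9.png

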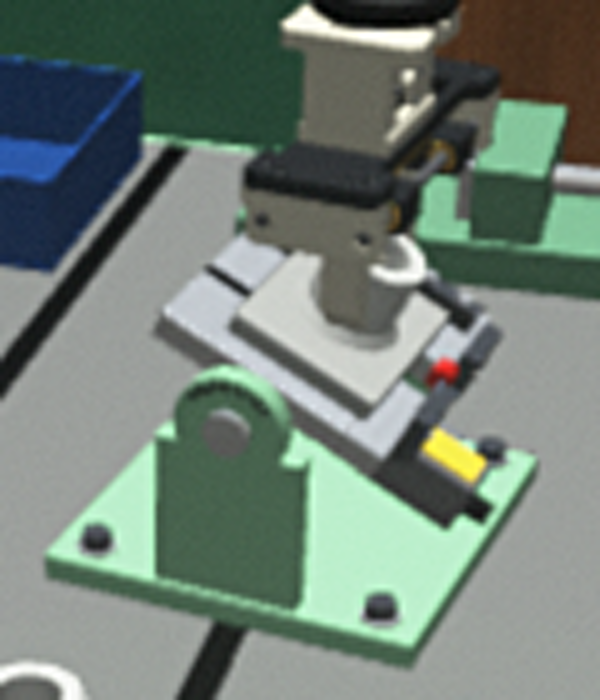

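View pics/w9.png

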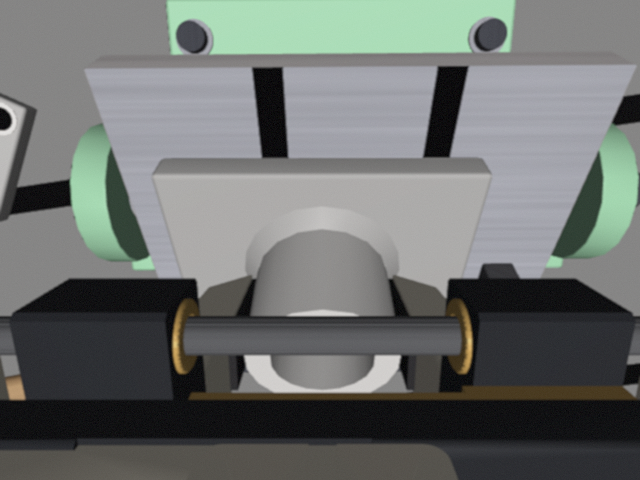

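Request:
{"op": "move_arm", "data": {
  "steps": "0.001 -0.002 0.003 0 255; 0.002 -0.005 0.006 0 255; 0.003 -0.007 0.008 0 255; 0.004 -0.009 0.01 0 255; 0.004 -0.009 0.011 0 255; 0.004 -0.009 0.011 0 255"
}}

```text
clock: 12.62
position: [0.4813, -0.1941, 0.115]
ee_rot: [1.315, 1.138, -1.316]
force: [-2.3, 3.0, 3.3]
width: 0.563
```

```bash
python3 chk.py 10
```

```text
t 12.72 pos [ 0.4813 -0.1941  0.115 ] jaw az -98.32 F [-4.31  3.53  4.25] T [0.909 0.536 0.11 ] w 0.561 q [ 0.64  0.39 -0.47  1.89  0.22  0.91 -1.65]
[ 7.8  1.3 41.5]
plate top n 24763 [-0.3989  0.0551  0.9153] angle to bed deg 0.94 height mm 13.82
```

View pics/w10.png

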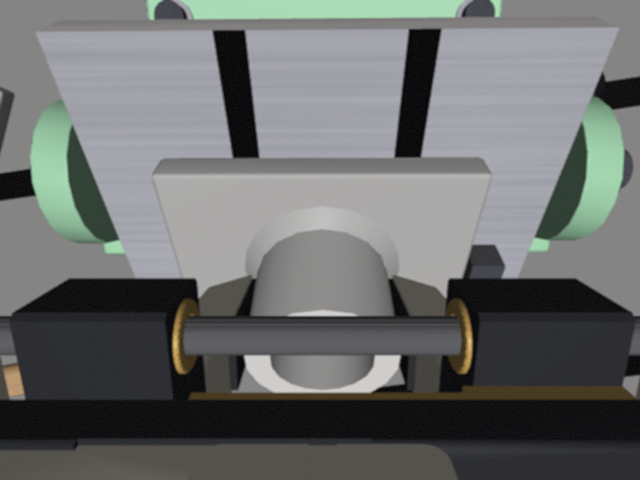

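Request:
{"op": "move_arm", "data": {
  "steps": "0.001 -0.002 0.001 0 255; 0.0017 -0.0036 0.0015 0 255; 0.0025 -0.0055 0.0015 0 255; 0.003 -0.007 0.0015 0 255; 0.003 -0.007 0.0015 0 255"
}}

```text
clock: 13.13
position: [0.4751, -0.1953, 0.1123]
ee_rot: [1.316, 1.136, -1.315]
force: [0.1, 0.5, 1.9]
width: 0.562
```

```bash
python3 chk.py 11
```

```text
t 13.23 pos [ 0.4751 -0.1953  0.1123] jaw az -98.34 F [1.07 0.08 2.09] T [ 0.275 -0.39   0.045] w 0.563 q [ 0.65  0.38 -0.47  1.91  0.22  0.9  -1.64]
[ 1.2 -0.8 41.5]
plate top n 24755 [-0.3988  0.0551  0.9154] angle to bed deg 0.94 height mm 13.84
```

Request:
{"op": "move_arm", "data": {
  "steps": "0.0005 -0.001 0 0 255; 0.001 -0.002 0 0 255; 0.0012 -0.0025 0.001 0 255; 0.0012 -0.0025 0.002 0 255; 0.0012 -0.0025 0.002 0 255"
}}

```text
clock: 13.65
position: [0.4751, -0.1952, 0.1122]
ee_rot: [1.317, 1.135, -1.31]
force: [6.4, 6.2, 5.5]
width: 0.56
```

```bash
python3 chk.py 12
```

```text
t 13.75 pos [ 0.4751 -0.1952  0.1122] jaw az -98.22 F [6.71 5.66 4.91] T [ 0.9   -1.375  0.116] w 0.56 q [ 0.65  0.38 -0.47  1.91  0.22  0.89 -1.64]
[ 1.2 -0.7 41.5]
plate top n 24777 [-0.3997  0.0545  0.915 ] angle to bed deg 0.9 height mm 13.91
```

View pics/w12.png

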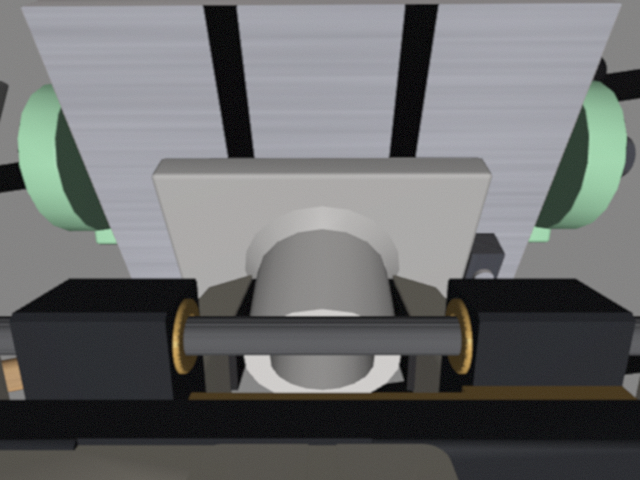

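View pics/s12.png

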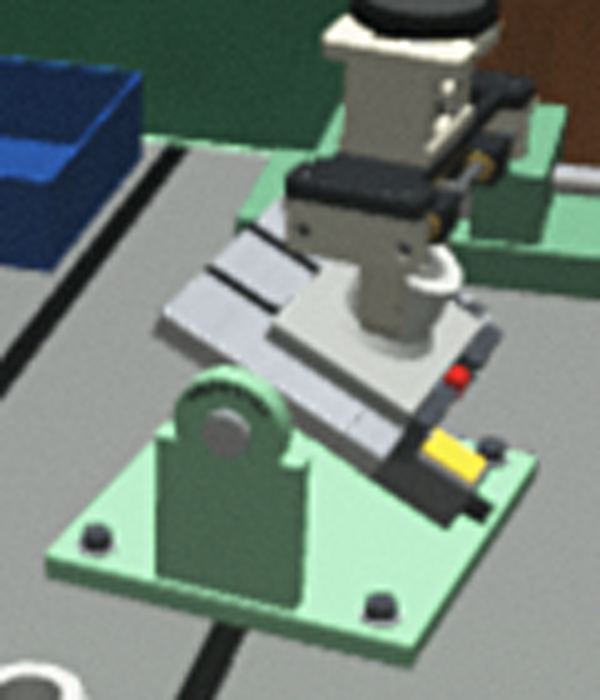

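Request:
{"op": "move_arm", "data": {
  "steps": "0.0003 -0.0005 0 0 70; 0.0003 -0.0005 0 0 70; 0.0003 -0.0005 0 0 70; 0.0003 -0.0005 0 0 70; 0.0003 -0.0005 0 0 70"
}}

```text
clock: 14.17
position: [0.471, -0.1966, 0.1104]
ee_rot: [1.315, 1.137, -1.317]
force: [0.3, 0.1, 0.1]
width: 0.723
```

```bash
python3 chk.py 13
```

```text
t 14.27 pos [ 0.4713 -0.1966  0.1106] jaw az -98.34 F [-0.33 -0.06 -0.09] T [-0.005  0.005 -0.016] w 0.727 q [ 0.65  0.38 -0.47  1.92  0.22  0.89 -1.64]
[-2.7 -2.5 41.5]
plate top n 26559 [-0.4026  0.0558  0.9137] angle to bed deg 0.71 height mm 13.86
```

View pics/w13.png

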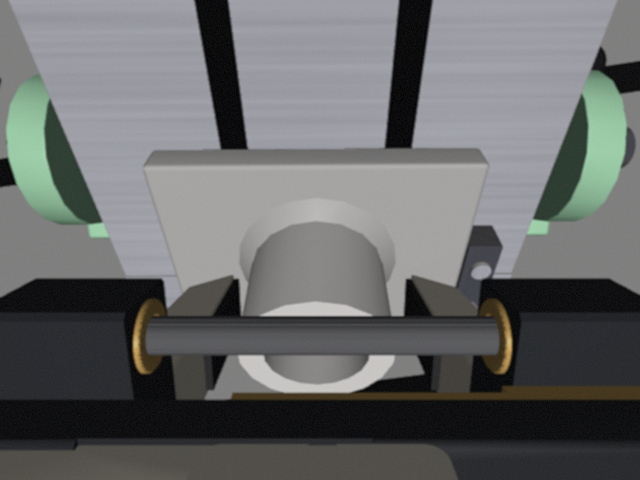

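Request:
{"op": "move_arm", "data": {
  "steps": "-0.004 0 0 0 70; -0.012 0 0 0 60; -0.025 0 0 0 60; -0.045 0 0 0 60; -0.075 0 0 0 60; -0.11 0 0 0 60; -0.14 0 0 0 60; -0.16 0 0 0 60; -0.16 0 0 0 60; -0.16 0 0 0 60"
}}

```text
clock: 15.1
position: [0.4723, -0.1965, 0.2725]
ee_rot: [1.316, 1.134, -1.314]
force: [0.4, 0.3, -0.3]
width: 0.764
```

```bash
python3 - <<'E'
from h import *
from cell import arm
shift(None)
d=arm.get_image("side"); np.savez("s14.npz",**d); cv2.imwrite("pics/s14.png",cv2.resize(d["img"][140:260,285:405],None,fx=5,fy=5,interpolation=cv2.INTER_CUBIC))
d=arm.get_image("wrist"); np.savez("w14.npz",**d); cv2.imwrite("pics/w14.png",d["img"])
E
```

```text
t 15.1 pos [ 0.4723 -0.1965  0.2725] jaw az -98.32 F [ 0.36  0.29 -0.3 ] T [-0.008  0.056 -0.005] w 0.764 q [ 0.69  0.23 -0.5   1.69  0.12  1.25 -1.54]
```

View pics/s14.png

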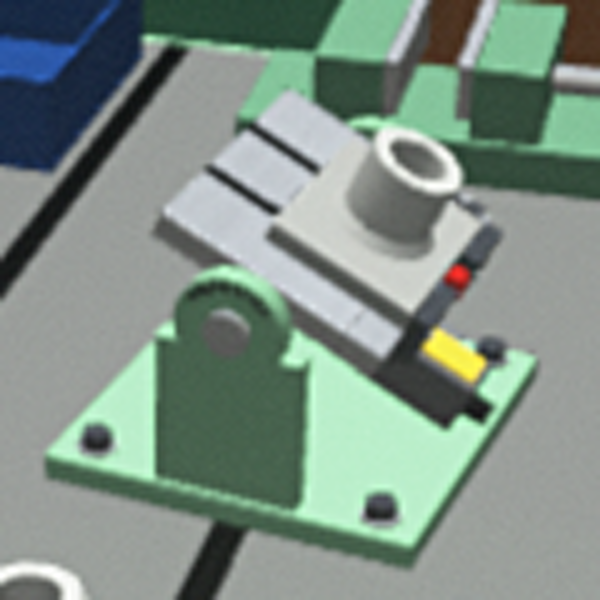

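View pics/w14.png

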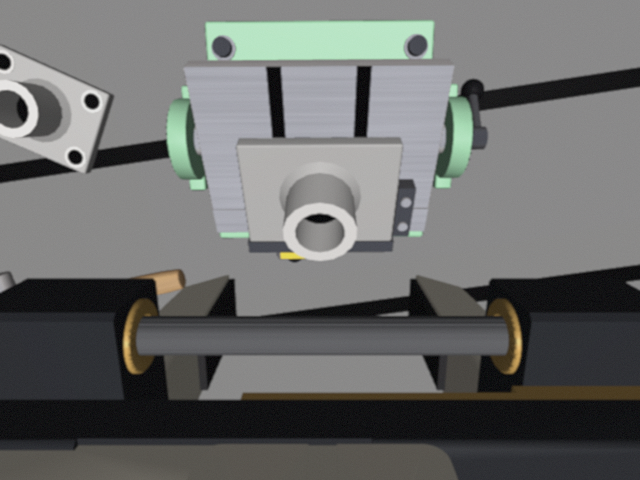

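```bash
python3 - <<'E'
from h import *
d=load("w14.npz"); W=cloud(d); L=(W-seat)@np.stack([sx,sy,n],1)*1000
m=(L[...,2]>9)&(L[...,2]<20)&(abs(L[...,0])<60)&(abs(L[...,1])<80)
img=d["img"].astype(int); 
m&=img.min(-1)>120
f,cx,cy=K(d);E=d["extrinsics"]
mm=cv2.morphologyEx(m.astype(np.uint8),cv2.MORPH_CLOSE,np.ones((3,3)))
c,_=cv2.findContours(mm,cv2.RETR_EXTERNAL,cv2.CHAIN_APPROX_NONE); k=max(c,key=cv2.contourArea)[:,0]
def onp(u,v,h):
    o=seat+n*h; r=np.stack([(u-cx)/f,-(v-cy)/f,-np.ones_like(u,dtype=float)],-1)@E[:3,:3].T
    t=((o-E[:3,3])@n)/(r@n); return (E[:3,3]+t[:,None]*r-seat)@np.stack([sx,sy,n],1)*1000
P=onp(k[:,0].astype(float),k[:,1].astype(float),.014)
print("extent top face x",np.percentile(P[:,0],[1,99]).round(1),"y",np.percentile(P[:,1],[1,99]).round(1))
top=P[P[:,0]>np.percentile(P[:,0],99)-3]; top=top[abs(top[:,1])<50]; print("upper edge slope rad",np.polyfit(top[:,1],top[:,0],1))
for side in (1,-1):
    e=P[(P[:,0]>-30)&(P[:,0]<35)&(P[:,1]*side>40)]; print("side edge",np.median(e[:,1]),np.polyfit(e[:,0],e[:,1],1))
# hub top
h=(L[...,2]>52)&(L[...,2]<64)&(abs(L[...,0])<60)&(abs(L[...,1])<80); q=L[h]; print("hub top",cv2.minEnclosingCircle(q[:,:2].astype(np.float32)),np.median(q[:,2]))
# stop & bed edges
ok=abs(L[...,2])<5
for v in (75,100,125): r=np.where(ok[v])[0]; print("bed y",L[v,r[0],1].round(1),L[v,r[-1],1].round(1))
print("bed top x",[L[np.where(ok[:,u])[0][0],u,0].round(1) for u in (230,320,420)])
Q=W[cv2.erode(mm,np.ones((5,5)))>0]; 
for _ in range(3):
    cc=Q.mean(0); V=np.linalg.svd(Q-cc,full_matrices=False)[2]; nn=V[2]*np.sign(V[2,2]); r=(Q-cc)@nn; Q=Q[abs(r)<2*r.std()]
print("plate tilt vs bed deg",np.degrees(np.arccos(nn@n)),"h",(cc-seat)@n*1000)
for nm in ("side0","s14"):
    D=load(nm+".npz"); i=D["img"].astype(int); w=cloud(D)
    red=(i[...,2]>150)&(i[...,1]<90)&(i[...,0]<90)&(abs(w[...,1]+.2)<.1)&(abs(w[...,0]-.45)<.1); q=np.argwhere(red).mean(0)[::-1]
    print(nm,red.sum(),q,((w[red].mean(0)-seat)@np.stack([sx,sy,n],1)*1000).round(1))
E
```

```text
extent top face x [-50.9  48.5] y [-60.   59.1]
upper edge slope rad [-2.31373324e-03  4.81932767e+01]
side edge 58.73587402617635 [2.71798850e-03 5.87249431e+01]
side edge -59.65367721769191 [ 5.40108163e-03 -5.96805247e+01]
hub top ((1.5523440837860107, -0.6077388525009155), 26.57269859313965) 57.62067929840521
bed y 89.3 -89.3
bed y 88.7 -89.9
bed y 111.6 -112.9
bed top x [np.float64(95.9), np.float64(96.2), np.float64(96.5)]Traceback (most recent call last):
  File "<stdin>", line 25, in <module>
    u, s, vh = gufunc(a, signature=signature)
               ~~~~~~^^^^^^^^^^^^^^^^^^^^^^^^
    raise LinAlgError("SVD did not converge")
numpy.linalg.LinAlgError: SVD did not converge
```

```bash
python3 - <<'E'
from h import *
from cell import arm
for nm in ("side0","s14"):
    D=load(nm+".npz"); i=D["img"].astype(int); w=cloud(D)
    red=(i[...,2]>150)&(i[...,1]<90)&(i[...,0]<90)&(abs(w[...,1]+.2)<.1)&(abs(w[...,0]-.45)<.1); q=np.argwhere(red).mean(0)[::-1]
    print(nm,red.sum(),q,((np.nanmean(w[red],0)-seat)@np.stack([sx,sy,n],1)*1000).round(1))
d=arm.get_image("side"); 
for nm,a in (("now",d),):
    df=np.abs(a["img"].astype(int)-load("s14.npz")["img"].astype(int)).max(-1)[140:260,285:405]; print("still diff px",(df>60).sum())
cv2.imwrite("pics/s15.png",d["img"]); shift(None)
E
```

```text
side0 9 [373.66666667 193.11111111] [-42.    0.9  13. ]
s14 14 [376.21428571 194.42857143] [-49.7  -0.6  13.1]
still diff px 0
t 15.25 pos [ 0.4709 -0.1963  0.2699] jaw az -98.32 F [-0.43 -0.76 -0.44] T [ 0.029  0.014 -0.021] w 0.764 q [ 0.69  0.23 -0.5   1.69  0.12  1.25 -1.54]
```

View pics/s15.png

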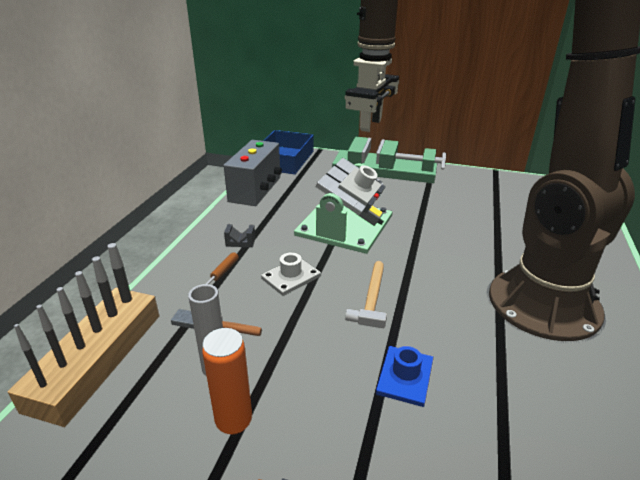

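```bash
python3 -c "
from cell import arm
print(arm.sign_off())"
```

```text
the job is handed in; nothing more can be done
None
```

The undrilled flange is on the sloping bed, against the rail and the side stop, with the switch lever pressed in. I signed off at about 15.3 s of the 42 s limit, and no verdict was reported. I gripped the flange by the hub and laid it down by letting its upper edge meet the bed, so it swung flat between the pads. I slid it home while still holding it, then let go and lifted clear.

**First grasp missed:** the fingertips were really about 40 mm above the TCP position the state gives. The fingers closed in the air above the hub and touched nothing. I opened, corrected the height from the wrist depth picture and gripped again at a width of about 52 mm, which matches the hub.

**Last checks:**

| Check | Result |
|---|---|
| Flat on the bed | about 0.9° off while still held (limit 4.6°) and 0.7° just after letting go; the plate-tilt fit failed to compute in the last script and I did not repeat it |
| Distance from home | about 0.4 mm up-slope after correction and 0.6 mm to the stop side |
| Square to the rail | edges within 0.006 rad |
| Roller | moved about 7.7 mm down-slope, against roughly 8 mm expected when home |
| Holding still | two side pictures 0.15 s apart showed no change |
| Robot clear | near-zero force reading |
| Drilled flange, hammer and other bystanders | look unmoved in the side picture; not measured |

**Disagreements:** my first bed estimate read 1 mm lower up-slope than the wrist view, and the 0.4 mm figure includes that correction. The raw outline of the plate's upper edge read about 3 mm further up-slope than the hub suggests. I took that to be the plate's side face in the picture and relied on the hub and roller instead.

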